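Set up the next documentation view of a gilded corbel

ROBOT

A 7-joint arm with a two-finger parallel gripper is mounted at the origin on the work surface. World frame = base frame: x ahead of the robot, y to its left, z up, the work surface at z = 0. Lengths are in m, angles in rad, forces in N, time in s.
With the tool pointing down it reaches from about 0.4 to 0.85 m from the base axis. Payload 10.4 kg.
Tool frame: the origin (TCP) lies on the front face of the gripper's body, between the roots of the fingers; the fingertips stand 73 mm ahead of it and the grasp point (between the pads) lies 54 mm ahead of it; x points along the fingers, y is the direction in which the jaws open and shut, and the axes are right-handed (so a half turn about x gives the same grasp; the last joint's range is limited). The gripper opens to 85 mm and grips with 20 to 120 N. Pads are 22 mm wide; open, the fingers measure 114 mm over their backs; the gripper's body (76 mm by 85 mm) begins 54 mm behind the grasp point. The pads swing forward as they close: fully open they stand 13 mm farther back than shut.
Start: joints at [1.103, 0.332, -0.065, 1.46, 0.022, 1.35, -0.088], TCP at [0.269, -0.564, 0.304] pointing down, gripper open.
Joint ranges: [-2.6, 2.6], [-0.5, 2.12], [-1.47, 1.34], [0.16, 2.42], [-1.27, 4.41], [0.06, 2.06], [-2.6, 2.6]. Speed limits (rad/s): [2.22, 2.22, 2.79, 2.79, 3.14, 3.14, 3.14].

INTERFACE

Orientations are given as a unit quaternion [x, y, z, w].
In Python, from workcell import manip gives the robot as it stands. The module is installed in compiled form; this text tells all that it offers.
- The arm moves only by the tool arm_command, never from a script. Its argument "moves" is a list that holds one entry, the list of rows, each a list of 5 numbers: the closure, from 0 (fully open) to 1 (shut), then the shift along the tool's x, y, z in units of 25 mm (1.0 is 25 mm), then the turn about the tool's x in degrees. A call has 1 to 12 rows; each row shifts and turns the commanded pose from where the row before left it, along the tool's axes as they then stand; what a row does not reach is not made up. A row lasts 1/12 s, in which the tool goes at most 41.7 mm and 7.16 degrees, less where a joint would pass 70% of its speed; a pose out of reach is approached as far as the arm can. A call is refused whole if a number of a shift passes 1 or a number of a turn 7.16, either way. A call with a gripper value outside its range is refused whole. The fingers move at their own pace and stop on an object; "force" is the grip in N (left out, the last holds). Time passes only in rows, so rows that do not move let the fingers close. It gives the time, the measured TCP pose, the force and the opening at its end, in the units of the state.
- manip.get_obs(): the state, without advancing time (a new reading comes with each control period).
- manip.camera(name): name is "scene" or "top" or "wrist"; returns the picture (480x640x3 uint8, red, green, blue); there is no depth.
- manip.camera_info(name): a dict with "vfov" (degrees; the focal length in pixels is half the picture's height over the tangent of half this angle, whatever the lens; pixels are square), "cx", "cy" (the principal point, pixels), "pose" (4x4, takes a point from camera to world coordinates). Camera axes: x right, y down, z forward; pixel columns grow to the right and rows downward; lengths in m; the calibration is good to about 2 mm. The wrist camera is an equidistant fisheye: a pixel r from the principal point sees the ray r / f radians off the axis. A picture is of the moment at which its call begins: read the wrist's pose just before it. camera_info takes no time and is no camera call; for the wrist camera it gives the pose at the moment of the call.
- manip.hand_in(): hands the job in, once; it reports no verdict.
Trained networks look in the newest picture that a camera, given by its name, has taken for a name from the list of things; names that differ only in an ending like _2 or _b are one class to them, and where a whole thing is asked for, a point or a joint stands for the part that bears it (a point fixed in the world has none). Each returns a list of dicts, best first, with "confidence" (0 to 1); they miss things now and then, are a little off and sometimes report something else, mostly with a low value. They report only what shows in the picture. A call takes as long as a camera call.
- manip.regions_of(query, camera): "mask" (480x640 bool, what is visible of it) and "rect" ([left, top, right, bottom] in pixels, round what is visible of it).
- manip.pinpoint(query, camera): "pixel" ([row, column] in pixels: a listed point, or the origin of a listed thing).
The state is a dict: "clock": time; "joint_pos": joint angles; "joint_velocities": joint speeds; "tau": joint torques, N m; "position": TCP position; "ee_rot": TCP orientation; "ft_force": force on the tool from outside, world axes, zero at the start; "torque": the same for the moment, N m; "grip_width": opening from 0.0 (shut) to 1.0 (fully open).
Only numpy, scipy, OpenCV 4.12 (cv2) and the standard library are available. Lean on these libraries where they do the work, as an engineer would, in place of code of your own. Each camera call takes 0.05 s, during which the arm holds its last target.

TASK

Set up the next photograph of the gilded corbel: turn the graduated turntable it stands on until the scale reads 60 degrees against the index line, and hang the grey target board by its hole on the peg of the stand. Do not touch the corbel and let it ride round in the middle of the platter; leave the other boards in the rack and the things lying about where they are.

Things in the scene. Friction and masses are not known exactly. Their poses are not given: they have to be found in the camera images.
- turntable: fixed base of the turntable: black round plinth, 180 mm across, its upper face at 22 mm above the bench. Origin at the centre of its underside, on the turning axis, z up. The index line is a white radial line (12 mm long, 2.4 mm wide) on the base's upper face just outside the platter, in the direction of the base's own +x axis.
- platter (a joint): Scale reading against the index line, rad (60 degrees = 1.047): the angle by which the zero mark stands counterclockwise, seen from above, of the index line. Turning the platter counterclockwise raises it. It starts between 86 and 155 degrees, can go from -177 to +177, has light friction (about 1 N at the knob) and stays where it is left.
- knob (a point): Centre of the black ball knob (26 mm diameter) at the end of the platter's steel lever (8 mm rod), 120 mm from the turning axis, 45 mm above the bench. It turns with the platter, 45 degrees clockwise, seen from above, of the zero mark: its direction from the axis, counterclockwise from the base's +x, is the reading minus 45 degrees.
- platter_top (a point): Centre of the upper face of the aluminium platter (150 mm across, top 36 mm above the bench), on the turning axis. Black ticks on its rim every 5 degrees (longer every 10, longest every 30), no figures. The zero mark is the widest and longest line, 3.6 x 24 mm, with a round dot at its inner end; this point's x axis points to it.
- corbel: gilded carved bracket, fragile, standing loose on the middle of the platter: foot 58 x 56 mm, 102 mm tall, 0.21 to 0.36 kg. Origin at the centre of its underside, z up.
- target_board: Black board 10 mm thick with six grey patches on both faces, upright in one of the rack's slots: body 74 mm wide, 80 mm high, and above it a lug 36 mm wide up to 130 mm, with a round 20 mm hole in it. The only board with a hole. 0.09 to 0.15 kg. Origin at the centre of its underside, z up, y along its width, x across its thickness.
- board_hole (a point): centre of the hole in the target board, 98 mm above its underside and 32 mm below its top edge; axes as the board's.
- board_top (a point): middle of the target board's top edge, 130 mm above its underside. The lug is solid for 22 mm from this edge down to the hole: the place to pinch it from above, across its thickness.
- stand: fixed target stand: round steel foot 84 mm across, 15 mm high, a 12 mm post 172 mm high, and one peg at the top of the post. Origin at the centre of its underside, z up; the peg points along the stand's own +x.
- peg (a point): point on the axis of the stand's peg, 30 mm out from the post's axis and 171 mm above the bench. The peg is a round rod of 8 mm diameter that rises about 7 degrees outwards and ends in an 11 mm ball 57 mm from the post's axis. Nothing stands above the peg or post. Axes as the stand's (x outwards along the peg).
- rack: fixed wooden rack 225 x 92 mm, with three slots across it at -75, 0 and +75 mm along its own x; slot floor at 12 mm, slot walls up to 36 mm above the bench, slots 14 mm wide. Origin at the centre of its underside. The boards stand across the rack's x axis; which board stands in which slot varies.
- scale_board: white board with a black check scale, 46 mm wide, 118 mm high, 10 mm thick, no hole, standing in the rack; leave it. Origin at the centre of its underside.
- white_board: plain white board 78 mm wide, 96 mm high, 10 mm thick, no hole, standing in the rack; leave it. Origin at the centre of its underside.
- solvent_bottle: small brown glass bottle, 42 mm across, 85 mm tall; leave it. Origin under its centre.
- pigment_jar: white jar with a steel lid, 48 mm across, 50 mm tall; leave it. Origin under its centre.
- eraser: white block eraser 48 x 26 x 16 mm; leave it. Origin under its centre.
- brush: paint brush 190 mm long lying flat; leave it. Origin near its middle, on the bench.
- spatula: spatula 180 mm long lying flat; leave it. Origin near its middle, on the bench.
- loupe: black loupe 38 mm across, 30 mm tall; leave it. Origin under its centre.

How it is judged:
At the end, for the whole second after the job is handed in: The turntable reads 60 degrees within 2 degrees and is still; the target board hangs at rest from the stand's peg, the peg through its hole, its long axis within 14 degrees of vertical; the corbel stands upright within 12 mm of the platter's centre (value of joint platter between 1.012 and 1.082 rad and velocity of joint platter between -0.03 and 0.03 rad/s and x of board_hole in the frame of peg between -0.024 and 0.024 m and y of board_hole in the frame of peg between -0.008 and 0.008 m and z of board_hole in the frame of peg between -0.014 and 0.003 m and angle between target_board's own z axis and vertical below 0.25 rad and linear speed of target_board below 0.03 m/s and contact force between target_board and stand above 0.3 N and horizontal distance between corbel and platter_top below 0.012 m and angle between corbel's own z axis and vertical below 0.06 rad); the robot touches nothing.
It fails at once if the robot touches the corbel (contact force between any of the fingers, the arm and corbel above 0.5 N).
It fails at once if the target board strikes the corbel (contact force between target_board and corbel above 0.5 N).
It fails at once if another board or a bystander is moved by more than 25 mm or a board is tipped (distance of any of scale_board, white_board, solvent_bottle, pigment_jar, eraser, brush, spatula, loupe from where it was at the start of the episode above 0.025 m or angle between any of scale_board, white_board's own z axis and vertical above 0.3 rad).
It also fails if it takes over 64 s, if anything falls off the work surface, if the arm or the gripper's body presses on something with over 40 N, if the wrist force passes 120 N, or if a joint passes its speed limit or range.

## Working session

There is one attempt and no reset: what is moved stays moved. The work goes in short steps, Python scripts to look and compute and a tool call to move; the robot and the scene stay as the last step left them, time stands still between calls to the robot, and variables do not carry over. Pictures are saved under pics/ and viewed, and the job is handed in when it is done.

Besides the shell and the picture viewer there is one more tool, called after "Emit:" as a command line: name --argument value ..., lists and objects as JSON in quotes. arm_command: Moves the arm, as the interface text tells. Its arguments: {"type":"object","properties":{"moves":{"type":"array","items":{"type":"array","items":{"type":"array","items":{"type":"number"}}}},"force":{"type":"number"}},"required":["moves"]}

```bash
mkdir -p pics; python3 - <<'E'
from workcell import manip
import cv2
o=manip.get_obs(); print(o)
for n in ("scene","top","wrist"):
    im=manip.camera(n); cv2.imwrite(f"pics/{n}0.png",im[...,::-1]); i=manip.camera_info(n); print(n,i)
E
```

```text
{'clock': 0.0, 'joint_pos': array([ 1.10337288,  0.33287024, -0.06469288,  1.46094717,  0.02161013,
        1.34990052, -0.08850491]), 'joint_velocities': array([ 8.55267199e-05, -4.67285412e-04,  5.70687903e-05, -1.00537552e-03,
       -7.18284862e-04,  1.40228076e-04,  9.81200090e-05]), 'tau': array([ 1.05203766e-03, -6.25445652e+01,  4.98421106e-02, -3.91606915e+01,
        1.61471096e-02,  9.85960913e-03,  1.10501927e-05]), 'position': array([ 0.26881154, -0.56393446,  0.30311407]), 'ee_rot': array([-0.68954991, -0.15646546,  0.68982699, -0.1554934 ]), 'ft_force': array([ 0.27931975,  0.39747241, -0.43446764]), 'torque': array([ 0.05089197, -0.01830452, -0.05644113]), 'grip_width': 1.0006574509476516}
scene {'vfov': 51.5461756092283, 'cx': 327.02392975714326, 'cy': 240.0813462920833, 'pose': array([[-0.83457406,  0.43306902, -0.34049576,  0.93860077],
       [ 0.55088134,  0.66052853, -0.51012921,  0.46818317],
       [ 0.00398601, -0.61331336, -0.78982962,  0.93418455],
       [ 0.        ,  0.        ,  0.        ,  1.        ]])}
top {'vfov': 54.11855450040899, 'cx': 319.1321909823438, 'cy': 235.2023184315329, 'pose': array([[-0.01089251, -0.99163255,  0.12863219,  0.4259428 ],
       [-0.99991127,  0.01178818,  0.0062038 , -0.07677361],
       [-0.00766823, -0.1285532 , -0.99167297,  1.34892449],
       [ 0.        ,  0.        ,  0.        ,  1.        ]])}
wrist {'vfov': 65.70646984690485, 'cx': 325.0715782672223, 'cy': 239.4014319905457, 'pose': array([[ 4.30267739e-01, -8.55417146e-01, -2.88324781e-01,
         3.42925655e-01],
       [-9.02701119e-01, -4.07516984e-01, -1.38060123e-01,
        -5.28247614e-01],
       [ 6.01750697e-04,  3.19673920e-01, -9.47527426e-01,
         3.72874802e-01],
       [ 0.00000000e+00,  0.00000000e+00,  0.00000000e+00,
         1.00000000e+00]])}
```

View pics/scene0.png

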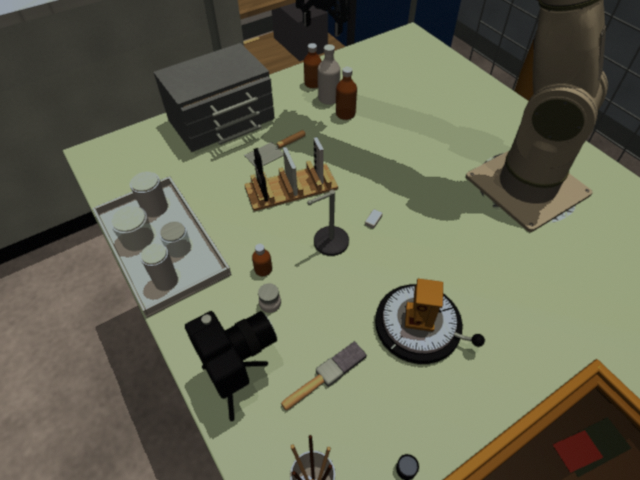

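View pics/top0.png

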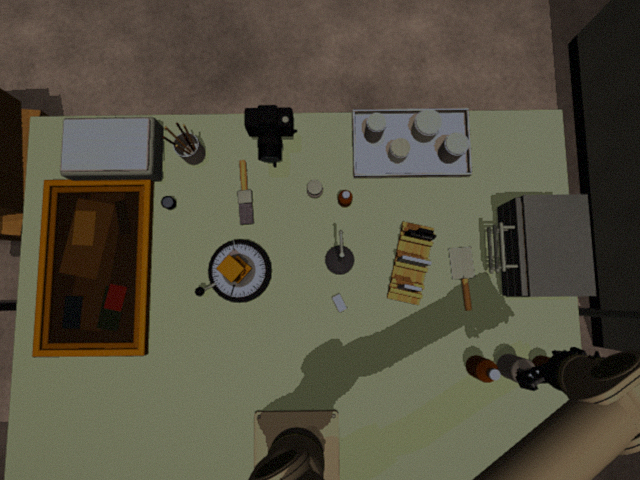

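View pics/wrist0.png

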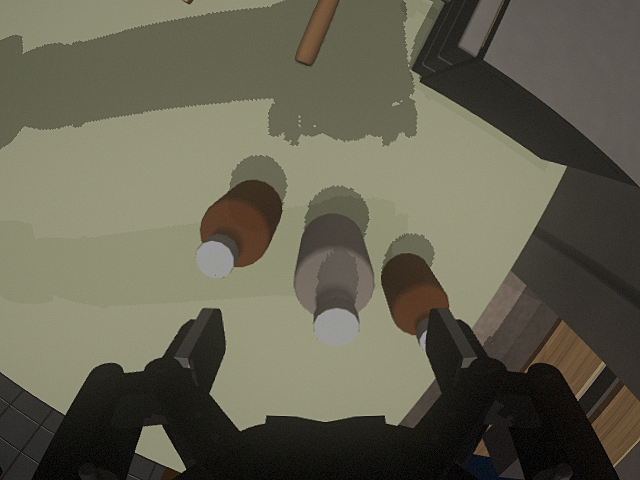

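Turntable is at top (240,270) with its knob at (200,290). The stand is at (340,258), and the rack at (410,262) holds the black board in its upper slot. Next I'll measure with the networks.

```bash
cat > h.py <<'E'
from workcell import manip
import numpy as np, cv2
from scipy.optimize import least_squares
from scipy.spatial.transform import Rotation as R
def ray(info,px):  # px=[row,col]
    f=240/np.tan(np.radians(info['vfov'])/2)
    u=px[1]-info['cx'];v=px[0]-info['cy']
    if info.get('fish'):
        r=np.hypot(u,v);t=r/f; s=np.sin(t)/max(r,1e-9); d=np.array([u*s,v*s,np.cos(t)])
    else: d=np.array([u/f,v/f,1.]); d/=np.linalg.norm(d)
    P=info['pose']; return P[:3,3],P[:3,:3]@d
def info(n):
    i=dict(manip.camera_info(n)); i['fish']=(n=='wrist'); return i
def onz(i,px,z):
    o,d=ray(i,px); return o+d*(z-o[2])/d[2]
def tri(obs):
    A=np.zeros((3,3));b=np.zeros(3);rs=[ray(i,p) for i,p in obs]
    for o,d in rs:
        M=np.eye(3)-np.outer(d,d);A+=M;b+=M@o
    x=np.linalg.solve(A,b)
    return x,[np.linalg.norm((np.eye(3)-np.outer(d,d))@(x-o)) for o,d in rs]
def proj(i,X):
    P=i['pose'];c=P[:3,:3].T@(np.asarray(X)-P[:3,3]);f=240/np.tan(np.radians(i['vfov'])/2)
    if i['fish']:
        t=np.arctan2(np.hypot(c[0],c[1]),c[2]);r=f*t/np.hypot(c[0],c[1]);u,v=c[0]*r,c[1]*r
    else:u,v=f*c[0]/c[2],f*c[1]/c[2]
    return np.array([v+i['cy'],u+i['cx']])
E
python3 - <<'E'
from h import *
I={n:info(n) for n in('scene','top')}
for n in I: manip.camera(n)
for q in ['turntable','knob','platter_top','corbel','target_board','board_hole','board_top','stand','peg','rack','scale_board','white_board','solvent_bottle','eraser']:
    r={n:manip.pinpoint(q,n) for n in I}
    s=q
    for n in I:
        s+=f" {n}:"+str([(np.round(x['pixel'],1).tolist(),round(x['confidence'],2)) for x in r[n][:2]])
    if all(r.values()):
        x,e=tri([(I[n],r[n][0]['pixel']) for n in I]); s+=f" X{np.round(x,4)} e{np.round(e,4)}"
    print(s)
print(manip.get_obs()['clock'])
E
```

```text
turntable scene:[([326.6, 417.5], 0.87)] top:[([273.2, 240.0], 0.91), ([237.6, 415.8], 0.43)] X[ 0.4964  0.1594 -0.0106] e[0.0032 0.0032]
knob scene:[([340.5, 477.4], 0.69)] top:[([288.6, 197.6], 0.62)] X[0.4505 0.266  0.0539] e[0.0006 0.0006]
platter_top scene:[([318.0, 421.8], 0.58)] top:[([271.0, 236.1], 0.59), ([190.5, 242.7], 0.34)] X[0.4993 0.1633 0.0359] e[0.0017 0.0017]
corbel scene:[([317.9, 418.0], 0.71), ([189.0, 293.3], 0.43)] top:[([270.0, 236.9], 0.75)] X[0.5035 0.1599 0.0348] e[0.0037 0.0037]
target_board scene:[([194.0, 260.3], 0.88)] top:[([237.0, 417.1], 0.52)] X[ 0.5944 -0.353  -0.0012] e[0.0023 0.0023]
board_hole scene:[([163.3, 257.8], 0.68)] top:[([230.2, 422.9], 0.69)] X[ 0.5958 -0.3438  0.1146] e[0.0004 0.0004]
board_top scene:[([150.3, 254.7], 0.82), ([184.2, 290.5], 0.44)] top:[([228.7, 428.1], 0.53), ([235.7, 415.5], 0.19)] X[ 0.5953 -0.3501  0.1501] e[0.0004 0.0004]
stand scene:[([243.6, 330.1], 0.7)] top:[([261.0, 339.6], 0.86)] X[ 0.5284 -0.1285 -0.0124] e[0.0026 0.0026]
peg scene:[([149.2, 254.2], 0.74), ([197.3, 320.2], 0.57)] top:[]
rack scene:[([187.8, 292.4], 0.79)] top:[([262.8, 412.5], 0.63)] X[ 0.5159 -0.3345 -0.0056] e[0.003 0.003]
scale_board scene:[([317.6, 418.1], 0.67), ([178.7, 319.3], 0.54)] top:[([287.0, 406.3], 0.59)] X[ 0.3878 -0.1696 -0.3117] e[0.2083 0.2083]
white_board scene:[([185.3, 288.2], 0.7), ([302.1, 269.6], 0.53)] top:[([260.6, 410.5], 0.62)] X[ 0.525  -0.3288  0.0124] e[0.0021 0.0021]
solvent_bottle scene:[([270.7, 262.6], 0.6)] top:[([199.5, 342.1], 0.64)] X[ 0.7062 -0.1377  0.0043] e[0.0021 0.0021]
eraser scene:[([219.9, 374.9], 0.63), ([152.5, 256.4], 0.63)] top:[([305.8, 335.8], 0.46)] X[ 0.402  -0.1167  0.0049] e[0.0049 0.0049]
1.65
```

```bash
python3 - <<'E'
from h import *
s=manip.camera('scene');t=manip.camera('top')
def crop(im,r0,r1,c0,c1,k):return cv2.resize(im[r0:r1,c0:c1],None,fx=k,fy=k,interpolation=cv2.INTER_CUBIC)[...,::-1]
a=crop(s,275,370,365,495,6);b=crop(t,230,310,185,285,7);c=crop(s,130,260,235,355,6);d=crop(t,210,310,315,445,6)
cv2.imwrite('pics/a.png',a);cv2.imwrite('pics/b.png',b);cv2.imwrite('pics/c.png',cv2.resize(c,None,fx=.75,fy=.75));cv2.imwrite('pics/d.png',d)
for x in(a,b,c,d):print(x.shape)
E
```

```text
(570, 780, 3)
(560, 700, 3)
(780, 720, 3)
(600, 780, 3)
```

View pics/a.png

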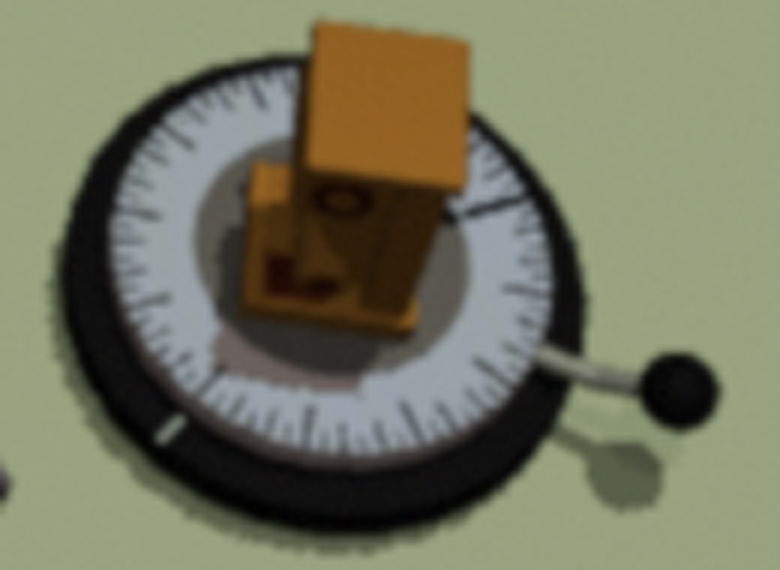

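View pics/b.png

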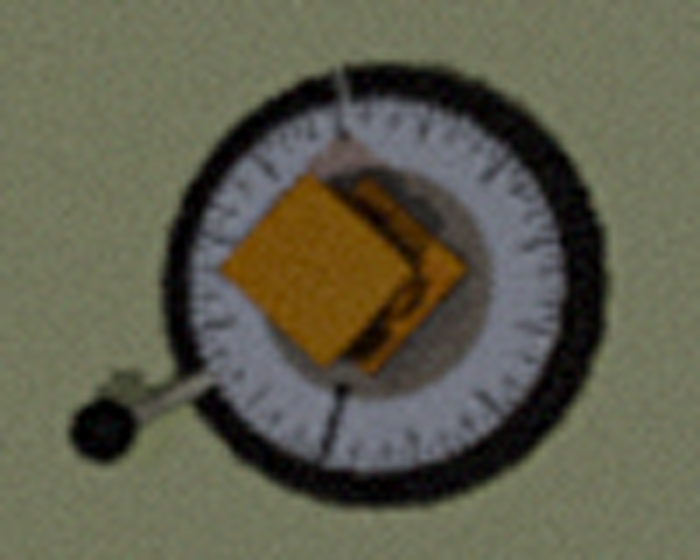

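View pics/c.png

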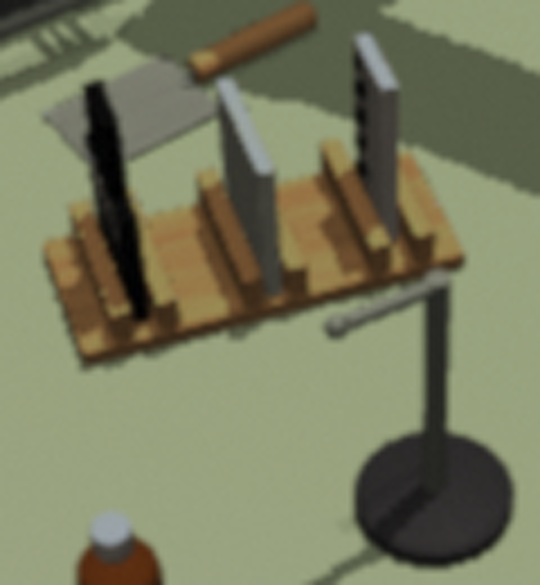

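View pics/d.png

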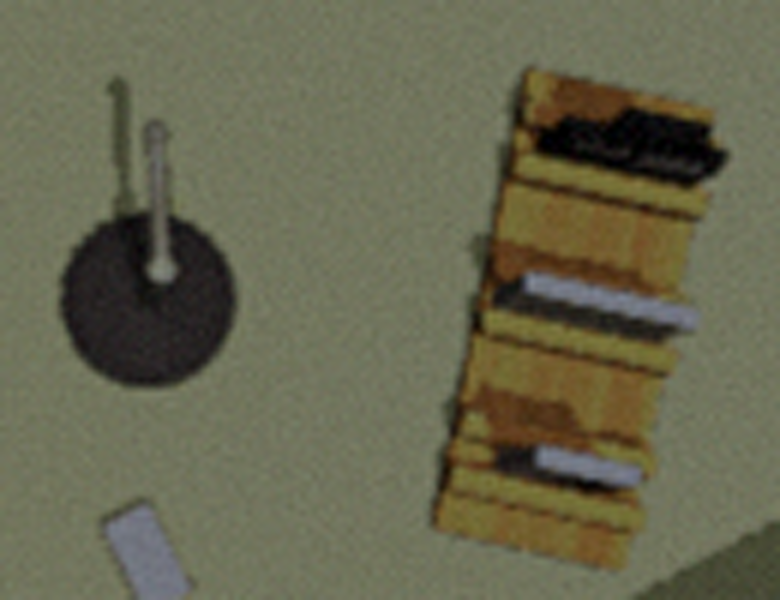

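```bash
python3 - <<'E'
from h import *
T=info('top');S=info('scene')
tp=lambda x,y,k,c,r:(r+y/k-.5+.5/k,c+x/k-.5+.5/k)
b=lambda x,y:tp(x,y,7,185,230); a=lambda x,y:tp(x,y,6,365,275); d=lambda x,y:tp(x,y,6,315,210); c=lambda x,y:tp(x,y,4.5,235,130)
ang=lambda v:np.degrees(np.arctan2(v[1],v[0]))
cen=onz(T,b(378,282),.036);print('centre top',cen)
cs=onz(S,a((110+553)/2,0),.036)
ix=onz(T,b(345,88),.022);ixs=onz(S,a(172,430),.022);print('idx',ix,ixs)
zd=onz(T,b(342,390),.036);zo=onz(T,b(325,463),.036);print('zero',zd,zo)
zds=onz(S,a(450,217),.036);zos=onz(S,a(520,200),.036);print('zeroS',zds,zos)
kn=tri([(T,b(103,430)),(S,a(680,392))]);print('knob',kn, onz(T,b(103,430),.045),onz(S,a(680,392),.045))
def res(p):
    C=p[:2];th=p[2];r=p[3]
    u=lambda t:np.array([np.cos(t),np.sin(t)])
    k=onz(T,b(103,430),.045)[:2];ks=onz(S,a(680,392),.045)[:2]
    out=[C+.083*u(th)-ix[:2],C+.083*u(th)-ixs[:2],C+.12*u(th+r-np.pi/4)-k,C+.12*u(th+r-np.pi/4)-ks]
    # marks: direction
    for P,Q in((zd,.051),(zo,.073),(zds,.051),(zos,.073)):out.append(C+Q*u(th+r)-P[:2])
    out.append(C-cen[:2])
    return np.concatenate(out)
f=least_squares(res,[.5,.16,0,2.]);print('fit',f.x[:2],np.degrees(f.x[2:]),(f.fun.reshape(-1,2)*1000).round(1).tolist())
pt=tri([(T,d(158,268)),(S,c(438,280))]);pb=tri([(T,d(155,128)),(S,c(338,325))]);print('post',pt,'ball',pb,ang(pb[0]-pt[0]))
print('foot',onz(T,d(149,300),.012))
for z in (.0,.02):
  p,q=onz(T,d(525,68),z),onz(T,d(437,525),z);print('rack',p,q,ang(p-q),np.linalg.norm(p-q))
w1,w2=onz(T,d(537,275),.108),onz(T,d(695,320),.108);print('white',w1,w2,ang(w2-w1)+90)
w1,w2=onz(T,d(537,455),.13),onz(T,d(640,480),.13);print('scaleb',w1,w2,ang(w2-w1)+90)
l1,l2=onz(T,d(625,118),.142),onz(T,d(712,132),.142);print('lug',l1,l2,(l1+l2)/2,ang(l2-l1)+90,np.linalg.norm(l1-l2))
E
```

```text
centre top [0.50125875 0.15765772 0.036     ]
idx [0.58102595 0.17447507 0.022     ] [0.58257741 0.17514211 0.022     ]
zero [0.45851928 0.17151132 0.036     ] [0.4297978  0.17789889 0.036     ]
zeroS [0.45890412 0.1693717  0.036     ] [0.43422508 0.17757663 0.036     ]
knob (array([0.44398206, 0.26357245, 0.04512639]), [np.float64(0.0005338595583231477), np.float64(0.0005338595583230865)]) [0.44364219 0.26402836 0.045     ] [0.44430981 0.26316918 0.045     ]
fit [0.50299999 0.1574405 ] [ 12.42941803 151.59151205] [[3.0, 0.8], [1.5, 0.2], [1.1, -1.7], [0.5, -0.8], [-4.5, -0.0], [3.0, -0.4], [-4.9, 2.1], [-1.4, -0.0], [1.7, -0.2]]
post (array([ 0.53040422, -0.12421262,  0.17271808]), [np.float64(0.0009855312914263962), np.float64(0.0009855312914263397)]) ball (array([ 0.58778345, -0.1228657 ,  0.1777912 ]), [np.float64(0.0003864842788614705), np.float64(0.0003864842788614976)]) 1.3447046324885819
foot [ 0.52862392 -0.1254423   0.012     ]
rack [ 6.39864310e-01 -3.09563908e-01  2.22044605e-16] [ 0.42118708 -0.26056041  0.        ] -12.63077716414336 0.22410059334108892
rack [ 0.63669258 -0.30611241  0.02      ] [ 0.42125759 -0.25783547  0.02      ] -12.630777164143348 0.22077793747823185
white [ 0.53032427 -0.29310821  0.108     ] [ 0.50968609 -0.36181089  0.108     ] -16.72018809089613
scaleb [ 0.45097746 -0.28662902  0.13      ] [ 0.43982876 -0.33037766  0.13      ] -14.296701086569499
lug [ 0.59497556 -0.32743833  0.142     ] [ 0.58842919 -0.3646714   0.142     ] [ 0.59170238 -0.34605486  0.142     ] -9.971896531754751 0.03780418641465389
```

```bash
cat >> h.py <<'E'
def st():
    o=manip.get_obs();M=R.from_quat(o['ee_rot']).as_matrix();return o,M
def plan(tgt,yaw=None):
    """yaw: desired world angle of tool y axis deg"""
    o,M=st();dl=(np.array(tgt)-o['position']);cur=np.degrees(np.arctan2(M[1,1],M[0,1]))
    print('t',round(o['clock'],2),'pos',o['position'].round(4),'x',M[:,0].round(3),'yaw_y',round(cur,2),'grip',round(o['grip_width'],3),'F',o['ft_force'].round(2),'q',o['joint_pos'].round(2))
    print('units in tool (now):',(M.T@dl/.025).round(3))
    if yaw is not None:
        e=(yaw-cur+180)%360-180;print('world turn',round(e,2),' tool-x turn',round(e*np.sign(M[2,0]),2),'alt',round((e+(180 if e<0 else -180))*np.sign(M[2,0]),2))
        Mz=R.from_rotvec([0,0,np.radians(e)]).as_matrix()@M;print('units in tool (after turn):',(Mz.T@dl/.025).round(3))
E
python3 - <<'E'
from h import *
plan([.592,-.346,.30],-12.6)
o,M=st();print(M.round(3))
i=info('wrist');print('cam in tool',M.T@(i['pose'][:3,3]-o['position']))
E
```

```text
t 1.75 pos [ 0.2689 -0.5642  0.3039] x [ 0. -0. -1.] yaw_y -64.51 grip 1.0 F [ 0.15 -0.34  0.01] q [ 1.1   0.33 -0.06  1.46  0.02  1.35 -0.09]
units in tool (now): [  0.157  -2.318 -15.42 ]
world turn 51.91  tool-x turn -51.91 alt 128.09
units in tool (after turn): [  0.158  10.707 -11.336]
[[ 0.     0.43  -0.903]
 [-0.    -0.903 -0.43 ]
 [-1.     0.     0.   ]]
cam in tool [-0.0695738  -0.0004682  -0.08225727]
```

Emit:
arm_command --moves '[[[0, 0, -0.2, -1, 0], [0, 0, -0.2, -1, 0], [0, 0, -0.2, -1, 0], [0, 0, -0.2, -1, 0], [0, 0, -0.2, -1, 0], [0, 0, -0.2, -1, 0], [0, 0, -0.2, -1, 0], [0, 0, -0.2, -1, 0], [0, 0, -0.2, -1, 0], [0, 0, -0.2, -1, 0], [0, 0, -0.2, -1, 0], [0, 0, -0.1, -1, 0]]]'

```text
clock: 2.75
position: [0.5159, -0.3821, 0.3041]
ee_rot: [0.69, 0.156, -0.69, 0.156]
ft_force: [0.4, -0.3, -0.5]
grip_width: 1.001
```

Emit:
arm_command --moves '[[[0, 0, 0, -1, 0], [0, 0, 0, -1, 0], [0, 0, 0, 0, -7], [0, 0, 0, 0, -7], [0, 0, 0, 0, -7], [0, 0, 0, 0, -7], [0, 0, 0, 0, -7], [0, 0, 0, 0, -7], [0, 0, 0, 0, -7], [0, 0, 0, 0, -3], [0, 0, 0, 0, 0]]]'

```text
clock: 3.67
position: [0.5601, -0.3618, 0.3039]
ee_rot: [0.551, 0.443, -0.551, 0.443]
ft_force: [-0.2, -0.9, 0.2]
grip_width: 0.999
```

```bash
python3 - <<'E'
from h import *
plan([.592,-.346,.30],-12.6)
i=info('wrist');im=manip.camera('wrist');cv2.imwrite('pics/w1.png',im[...,::-1])
for q in('board_top','board_hole','peg'):print(q,[(np.round(x['pixel'],1),round(x['confidence'],2)) for x in manip.pinpoint(q,'wrist')])
print(proj(i,[.592,-.346,.142]),proj(i,[.56,-.1235,.171]))
E
```

```text
t 3.67 pos [ 0.5601 -0.3618  0.3039] x [ 0.  0. -1.] yaw_y -12.38 grip 0.999 F [-0.2  -0.89  0.2 ] q [ 0.76  0.45 -0.37  1.32  0.16  1.4   0.19]
units in tool (now): [ 0.154  1.111 -0.891]
world turn -0.22  tool-x turn 0.22 alt -179.78
units in tool (after turn): [ 0.154  1.108 -0.895]
board_top [(array([216., 370.]), 0.78)]
board_hole [(array([201.3, 364.5]), 0.72)]
peg []
[212.91959368 368.19312965] [-113.67771678  237.97925563]
```

View pics/w1.png

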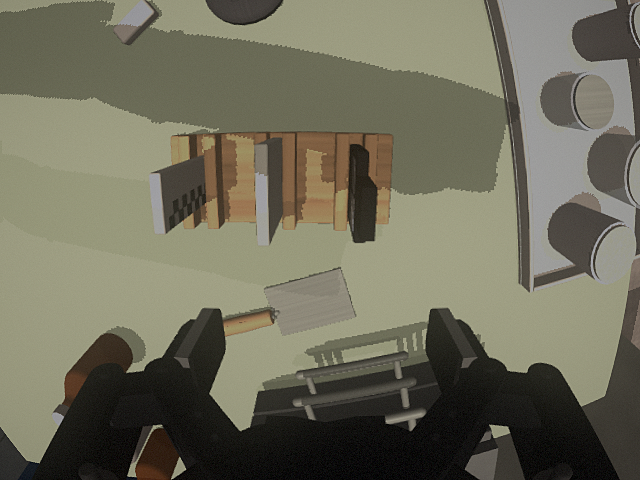

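Wrist view shows the black board with its lug at (365,210). The prediction and the network agree to about 2 mm, and the slots line up with the image columns. I'll move above it and measure again.

Emit:
arm_command --moves '[[[0, 0.5, 0.5, -0.5, 0], [0, 0.5, 0.6, -0.4, 0], [0, 0.5, 0, 0, 0], [0, 0, 0, 0, 0], [0, 0, 0, 0, 0]]]'

```text
clock: 4.28
position: [0.5912, -0.346, 0.2657]
ee_rot: [-0.551, -0.443, 0.552, -0.442]
ft_force: [0.1, -0.6, 0.8]
grip_width: 1.001
```

```bash
python3 - <<'E'
from h import *
plan([.592,-.346,.195],-12.6)
i=info('wrist');im=manip.camera('wrist');cv2.imwrite('pics/w2.png',im[...,::-1])
pix={q:manip.pinpoint(q,'wrist') for q in('board_top','board_hole')}
T=info('top');manip.camera('top')
for q in pix:
  print(q,[(np.round(x['pixel'],1),round(x['confidence'],2)) for x in pix[q]])
p=pix['board_top'][0]['pixel']
print(onz(i,p,.142),proj(i,[.592,-.346,.142]))
S=info('scene')
print(tri([(i,p),(S,(150.3,254.7)),(T,(228.7,428.1))]))
E
```

```text
t 4.28 pos [ 0.5912 -0.346   0.2657] x [-0.002  0.    -1.   ] yaw_y -12.57 grip 1.001 F [ 0.09 -0.59  0.75] q [ 0.71  0.51 -0.37  1.32  0.18  1.35  0.13]
units in tool (now): [ 2.829  0.036 -0.007]
world turn -0.03  tool-x turn 0.03 alt -179.97
units in tool (after turn): [ 2.829  0.036 -0.007]
board_top [(array([268.8, 328.2]), 0.57)]
board_hole [(array([247.4, 328.1]), 0.69)]
[ 0.59256596 -0.34673713  0.142     ] [267.83110914 326.94161225]
(array([ 0.59476564, -0.34738658,  0.15068571]), [np.float64(0.004272761039389433), np.float64(0.002330267061683008), np.float64(0.0022515364471297427)])
```

View pics/w2.png

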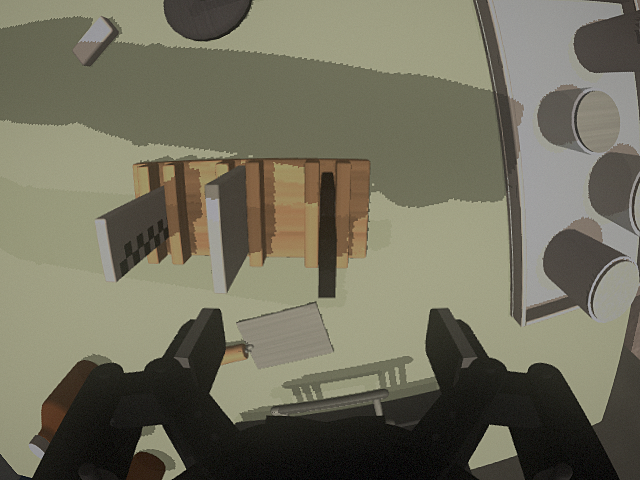

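Board centred between the jaws at (328,268). Descending and closing.

Emit:
arm_command --moves '[[[0, 0.8, 0.03, 0, 0], [0, 0.8, 0, 0, 0], [0, 0.7, 0, 0, 0], [0, 0.5, 0, 0, 0], [0, 0, 0, 0, 0], [0, 0, 0, 0, 0]]]'

```text
clock: 4.98
position: [0.5925, -0.3461, 0.1967]
ee_rot: [-0.552, -0.442, 0.552, -0.442]
ft_force: [0.2, 0.2, -0.1]
grip_width: 1.002
```

```bash
python3 - <<'E'
from h import *
plan([.592,-.346,.195],-12.6)
i=info('wrist');im=manip.camera('wrist');cv2.imwrite('pics/w3.png',im[...,::-1])
E
```

```text
t 4.98 pos [ 0.5925 -0.3461  0.1967] x [-0. -0. -1.] yaw_y -12.54 grip 1.002 F [ 0.19  0.16 -0.13] q [ 0.71  0.56 -0.36  1.39  0.2   1.23  0.12]
units in tool (now): [ 0.07  -0.019  0.001]
world turn -0.06  tool-x turn 0.06 alt -179.94
units in tool (after turn): [ 0.07  -0.019  0.001]
```

View pics/w3.png

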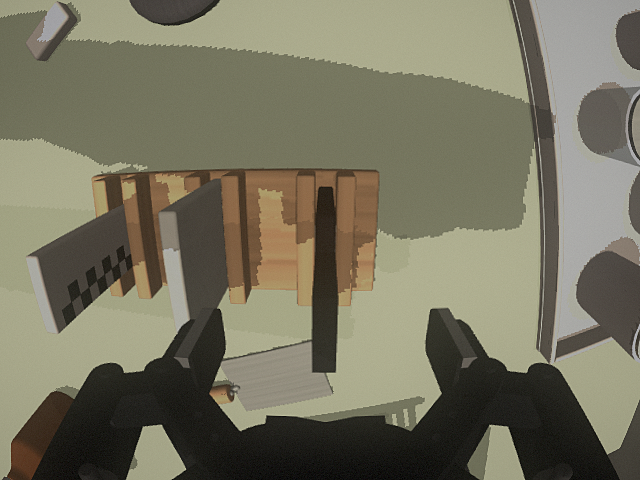

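```bash
python3 - <<'E'
from h import *
i=info('wrist');o,M=st()
for s in(-.018,.018):
  print(s,proj(i,o['position']+M@np.array([.0547,0,s])))
E
```

```text
-0.018 [296.22869163 325.3908436 ]
0.018 [370.98315087 325.35623652]
```

Emit:
arm_command --moves '[[[0.5, 0.06, 0, 0, 0], [1, 0, 0, 0, 0], [1, 0, 0, 0, 0], [1, 0, 0, 0, 0], [1, 0, 0, 0, 0], [1, 0, 0, 0, 0], [1, 0, 0, 0, 0], [1, 0, 0, 0, 0]]]' --force 40

```text
clock: 5.7
position: [0.5928, -0.3459, 0.1952]
ee_rot: [0.552, 0.442, -0.551, 0.443]
ft_force: [0.2, 0.6, 1.4]
grip_width: 0.108
```

```bash
python3 - <<'E'
from h import *
plan([.592,-.346,.195],-12.6)
i=info('wrist');im=manip.camera('wrist');cv2.imwrite('pics/w4.png',im[...,::-1])
E
```

```text
t 5.7 pos [ 0.5928 -0.3459  0.1952] x [ 0. -0. -1.] yaw_y -12.51 grip 0.108 F [0.24 0.59 1.4 ] q [ 0.71  0.56 -0.36  1.39  0.2   1.22  0.12]
units in tool (now): [ 0.008 -0.028  0.012]
world turn -0.09  tool-x turn 0.09 alt -179.91
units in tool (after turn): [ 0.008 -0.028  0.012]
```

View pics/w4.png

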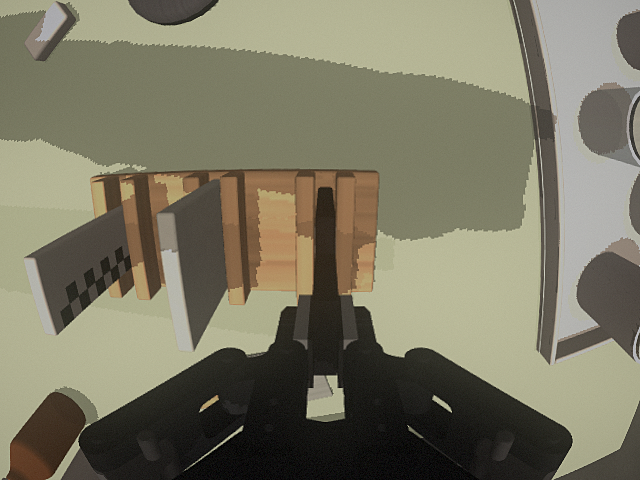

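Gripped at about 9–10 mm opening. Now lifting straight out of the slot.

Emit:
arm_command --moves '[[[1, -0.2, 0, 0, 0], [1, -0.5, 0, 0, 0], [1, -0.6, 0, 0, 0], [1, -0.6, 0, 0, 0], [1, -0.5, 0, 0, 0], [1, -0.2, 0, 0, 0], [1, 0, 0, 0, 0]]]' --force 40

```text
clock: 6.33
position: [0.5931, -0.3461, 0.2619]
ee_rot: [0.552, 0.442, -0.551, 0.443]
ft_force: [0.4, 0.1, -1.1]
grip_width: 0.107
```

```bash
python3 - <<'E'
from h import *
plan([.64,-.1235,.261],1.3)
E
```

```text
t 6.33 pos [ 0.5931 -0.3461  0.2619] x [ 0.002 -0.001 -1.   ] yaw_y -12.52 grip 0.107 F [ 0.38  0.08 -1.14] q [ 0.71  0.52 -0.37  1.32  0.18  1.34  0.13]
units in tool (now): [ 0.029 -0.099 -9.097]
world turn 13.82  tool-x turn -13.82 alt 166.18
units in tool (after turn): [ 0.035  2.077 -8.857]
```

Emit:
arm_command --moves '[[[1, 0, 0, 0, -3.5], [1, 0, 0, 0, -7], [1, 0, 0, 0, -3.3], [1, 0, 0.5, -0.5, 0], [1, 0, 0.8, -0.9, 0], [1, 0, 0.5, -1, 0], [1, 0, 0.2, -1, 0], [1, 0, 0.1, -1, 0], [1, 0, 0, -1, 0], [1, 0, 0, -1, 0], [1, 0, 0, -0.8, 0], [1, 0, 0, -0.4, 0]]]'

```text
clock: 7.33
position: [0.6407, -0.151, 0.2592]
ee_rot: [0.494, 0.507, -0.493, 0.506]
ft_force: [0.3, -0.3, -1.7]
grip_width: 0.107
```

Emit:
arm_command --moves '[[[1, 0, 0, -0.4, 0], [1, 0, 0, -0.3, 0], [1, 0, 0, 0, 0], [1, 0, 0, 0, 0]]]'

```text
clock: 7.67
position: [0.6404, -0.1381, 0.2598]
ee_rot: [0.494, 0.505, -0.495, 0.505]
ft_force: [0.4, 0.0, -1.2]
grip_width: 0.103
```

```bash
python3 - <<'E'
from h import *
plan([.64,-.1235,.261],1.3)
o,M=st();I={n:info(n) for n in('wrist','scene','top')}
P={n:manip.camera(n) for n in I}
cv2.imwrite('pics/w5.png',P['wrist'][...,::-1])
cv2.imwrite('pics/s5.png',cv2.resize(P['scene'][130:270,215:355],None,fx=4,fy=4,interpolation=cv2.INTER_CUBIC)[...,::-1])
cv2.imwrite('pics/t5.png',cv2.resize(P['top'][180:300,280:420],None,fx=5,fy=5,interpolation=cv2.INTER_CUBIC)[...,::-1])
H=o['position']+M@np.array([.0852,0,0])
for q in('peg','board_hole','target_board'):
  for n in I:print(q,n,[(np.round(x['pixel'],1),round(x['confidence'],2)) for x in manip.pinpoint(q,n)])
print('pred hole',H,[proj(I[n],H) for n in I])
for X in([.5875,-.123,.1745],[.5604,-.1235,.171]):print(X,[proj(I[n],X) for n in I])
E
```

```text
t 7.67 pos [ 0.6404 -0.1381  0.2598] x [-0.    -0.001 -1.   ] yaw_y 1.25 grip 0.103 F [ 0.38  0.05 -1.23] q [ 0.49  0.47 -0.48  1.41  0.22  1.32  0.02]
units in tool (now): [-0.05  -0.003 -0.583]
world turn 0.05  tool-x turn -0.05 alt 179.95
units in tool (after turn): [-0.05  -0.002 -0.583]
peg wrist [(array([265.6, 162.3]), 0.95), (array([193.3, 101.9]), 0.37)]
peg scene [(array([197.8, 319.6]), 0.75)]
peg top [(array([241.4, 342.2]), 0.63)]
board_hole wrist [(array([301.2, 326.4]), 0.74)]
board_hole scene [(array([206.8, 280.8]), 0.72)]
board_hole top []
target_board wrist [(array([234.2, 326.4]), 0.59)]
target_board scene [(array([237.6, 283.9]), 0.69)]
target_board top []
pred hole [ 0.64036926 -0.13811234  0.17456196] [array([300.30603858, 325.17231611]), array([208.73575811, 283.68722287]), array([210.60807928, 345.94022853])]
[0.5875, -0.123, 0.1745] [array([267.68250912, 212.70828516]), array([202.78566513, 309.65602304]), array([231.3275075 , 340.32858997])]
[0.5604, -0.1235, 0.171] [array([263.75440156, 163.57683564]), array([198.45625825, 320.60132191]), array([242.1569895 , 340.65477769])]
```

View pics/w5.png

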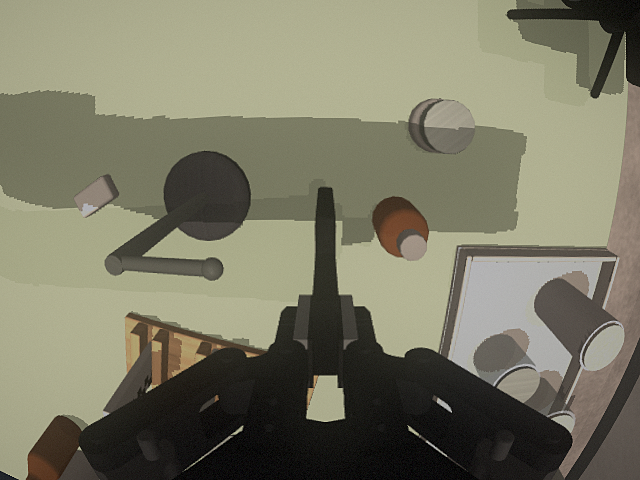

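View pics/s5.png

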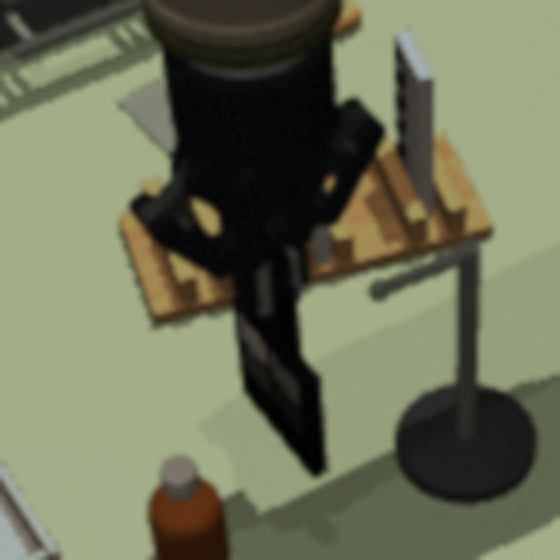

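View pics/t5.png

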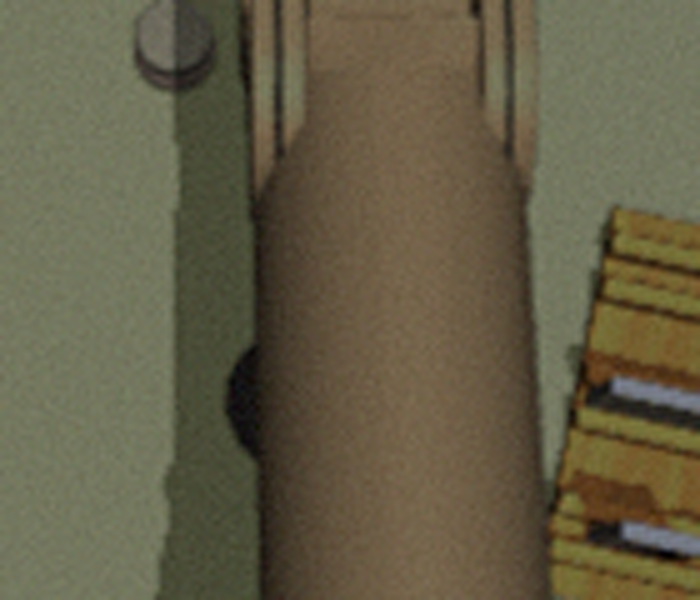

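```bash
python3 - <<'E'
from h import *
o,M=st();I={n:info(n) for n in('wrist','scene','top')}
print('ball',onz(I['wrist'],(269,212.5),.1745),'post',onz(I['wrist'],(264.5,115),.172))
TC=o['position']
im=manip.camera('scene')[130:270,215:355];k=5
g=np.clip((im.astype(float)/255)**.5*255,0,255).astype(np.uint8)
g=cv2.resize(g,None,fx=k,fy=k,interpolation=cv2.INTER_CUBIC)[...,::-1].copy()
def pt(x,y,z,col):
  p=proj(I['scene'],TC+M@np.array([x,y,z]));cv2.circle(g,(int((p[1]-215+.5)*k),int((p[0]-130+.5)*k)),2,col,-1)
for y in(-.005,.005):
  for s in(-1,1):
    pt(.0852+.098,y,s*.037,(0,0,255));pt(.0852+.018,y,s*.037,(0,255,0));pt(.0852+.018,y,s*.018,(255,0,0))
  for a in np.arange(0,6.28,.5): pt(.0852+.01*np.cos(a),y,.01*np.sin(a),(0,255,255))
cv2.imwrite('pics/s6.png',g[:,:600])
E
```

```text
ball [ 0.58733168 -0.12295187  0.1745    ] post [ 0.53164038 -0.12408059  0.172     ]
```

View pics/s6.png

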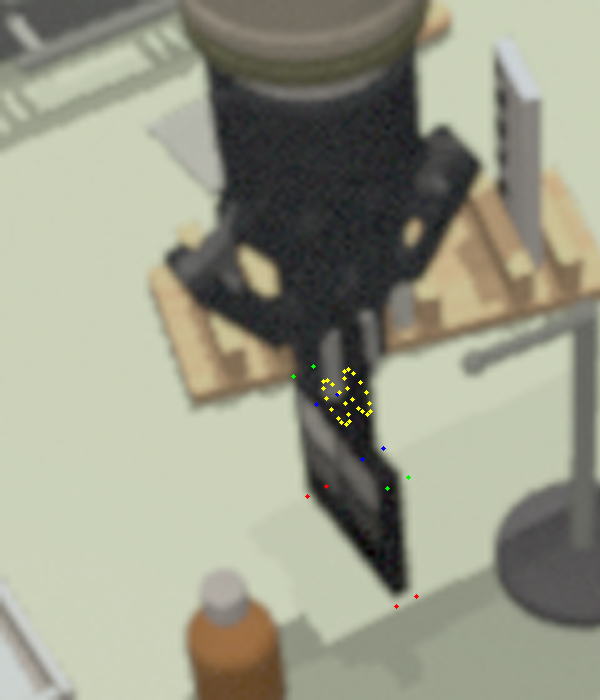

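Ball seen at (212.5,269) in the wrist view and (309.5,202.5) in the scene view, both agreeing with the model. Aligning y, then moving in slowly.

Emit:
arm_command --moves '[[[1, 0.02, 0, -0.3, 0], [1, 0.02, 0, -0.35, 0], [1, 0, -0.5, 0, 0], [1, 0, -0.5, 0, 0], [1, 0, -0.3, 0, 0], [1, 0, 0, 0, 0], [1, 0, 0, 0, 0]]]'

```text
clock: 8.9
position: [0.6077, -0.1214, 0.2592]
ee_rot: [0.494, 0.505, -0.494, 0.506]
ft_force: [0.7, -1.3, -1.8]
grip_width: 0.106
```

```bash
python3 - <<'E'
from h import *
plan([.5875,-.122,.259],1.3)
I={n:info(n) for n in('wrist','scene')}
P={n:manip.camera(n) for n in I}
k=5
def gm(im):return np.clip((im.astype(float)/255)**.5*255,0,255).astype(np.uint8)
cv2.imwrite('pics/w7.png',gm(P['wrist'])[...,::-1])
cv2.imwrite('pics/s7.png',cv2.resize(gm(P['scene'][140:260,240:360]),None,fx=k,fy=k,interpolation=cv2.INTER_CUBIC)[...,::-1])
E
```

```text
t 8.9 pos [ 0.6077 -0.1214  0.2592] x [ 0.001 -0.    -1.   ] yaw_y 1.29 grip 0.106 F [ 0.69 -1.32 -1.82] q [ 0.51  0.39 -0.5   1.52  0.19  1.28  0.01]
units in tool (now): [ 0.009 -0.807  0.005]
world turn 0.01  tool-x turn -0.01 alt 179.99
units in tool (after turn): [ 0.009 -0.807  0.005]
```

View pics/w7.png

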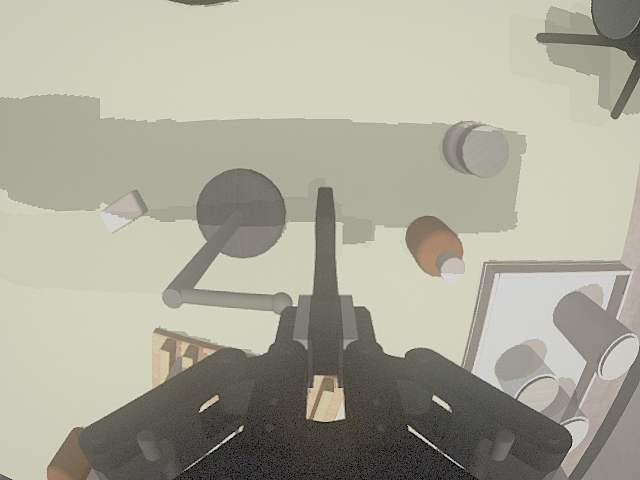

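View pics/s7.png

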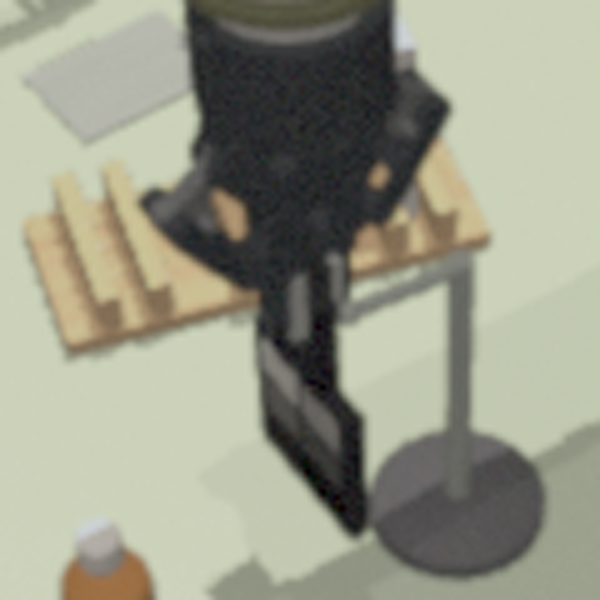

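Ball at row 302 and hole at row about 301 in the wrist view, so they are aligned laterally. Advancing to where the ball is in the hole.

Emit:
arm_command --moves '[[[1, 0, -0.2, 0, 0], [1, 0, -0.2, 0, 0], [1, 0, -0.2, 0, 0], [1, 0, -0.2, 0, 0], [1, 0, -0.2, 0, 0], [1, 0, 0, 0, 0]]]'

```text
clock: 9.5
position: [0.5817, -0.1225, 0.2591]
ee_rot: [0.494, 0.505, -0.495, 0.506]
ft_force: [0.3, -0.3, -1.7]
grip_width: 0.102
```

```bash
python3 - <<'E'
from h import *
plan([.56,-.1225,.256],1.3)
I={n:info(n) for n in('wrist','scene')}
P={n:manip.camera(n) for n in I}
k=5
def gm(im):return np.clip((im.astype(float)/255)**.5*255,0,255).astype(np.uint8)
cv2.imwrite('pics/w8.png',gm(P['wrist'])[...,::-1])
cv2.imwrite('pics/s8.png',cv2.resize(gm(P['scene'][140:260,240:360]),None,fx=k,fy=k,interpolation=cv2.INTER_CUBIC)[...,::-1])
E
```

```text
t 9.5 pos [ 0.5817 -0.1225  0.2591] x [-0. -0. -1.] yaw_y 1.27 grip 0.102 F [ 0.33 -0.3  -1.66] q [ 0.54  0.34 -0.5   1.58  0.17  1.26  0.03]
units in tool (now): [ 0.123 -0.868 -0.018]
world turn 0.03  tool-x turn -0.03 alt 179.97
units in tool (after turn): [ 0.123 -0.868 -0.018]
```

View pics/w8.png

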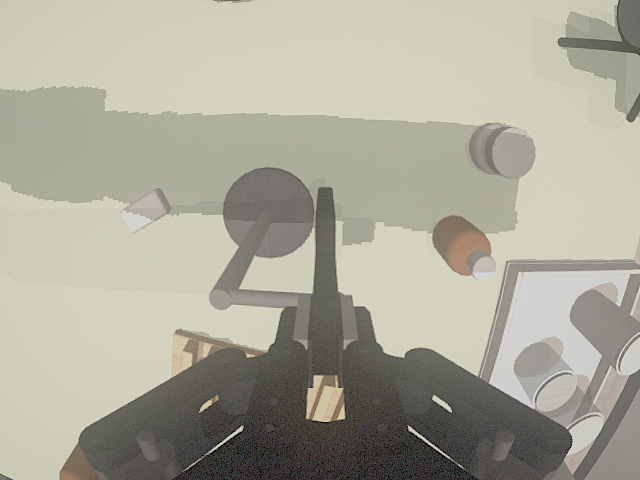

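View pics/s8.png

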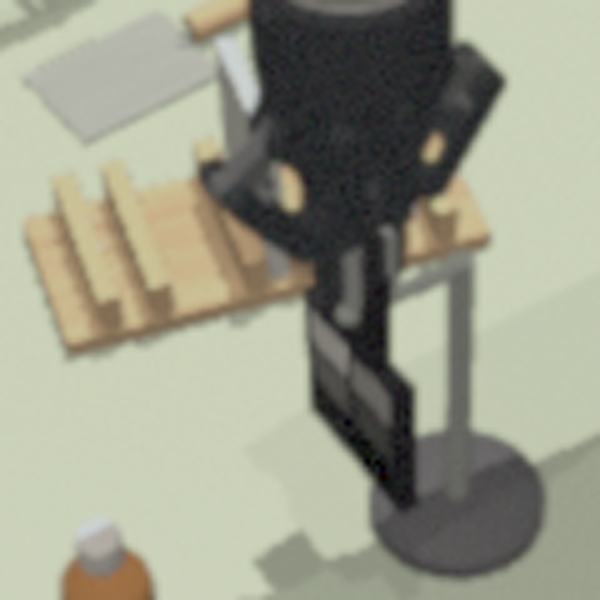

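No contact force, and the board is past the ball. Moving on along the peg, then lowering a little.

Emit:
arm_command --moves '[[[1, 0, -0.3, 0, 0], [1, 0, -0.4, 0, 0], [1, 0, -0.3, 0, 0], [1, 0, -0.05, 0, 0], [1, 0.1, 0, 0, 0], [1, 0.1, 0, 0, 0], [1, 0, 0, 0, 0]]]'

```text
clock: 10.18
position: [0.5564, -0.1228, 0.2533]
ee_rot: [0.494, 0.506, -0.494, 0.505]
ft_force: [0.2, -0.5, -1.8]
grip_width: 0.106
```

```bash
python3 - <<'E'
from h import *
plan([.555,-.1225,.252],1.3)
I={n:info(n) for n in('wrist','scene')}
P={n:manip.camera(n) for n in I}
k=5
def gm(im):return np.clip((im.astype(float)/255)**.5*255,0,255).astype(np.uint8)
cv2.imwrite('pics/s9.png',cv2.resize(gm(P['scene'][140:260,240:360]),None,fx=k,fy=k,interpolation=cv2.INTER_CUBIC)[...,::-1])
E
```

```text
t 10.18 pos [ 0.5564 -0.1228  0.2533] x [-0.001  0.    -1.   ] yaw_y 1.29 grip 0.106 F [ 0.23 -0.54 -1.85] q [ 0.56  0.29 -0.51  1.66  0.15  1.24  0.05]
units in tool (now): [ 0.051 -0.054 -0.014]
world turn 0.01  tool-x turn -0.01 alt 179.99
units in tool (after turn): [ 0.051 -0.054 -0.014]
```

View pics/s9.png

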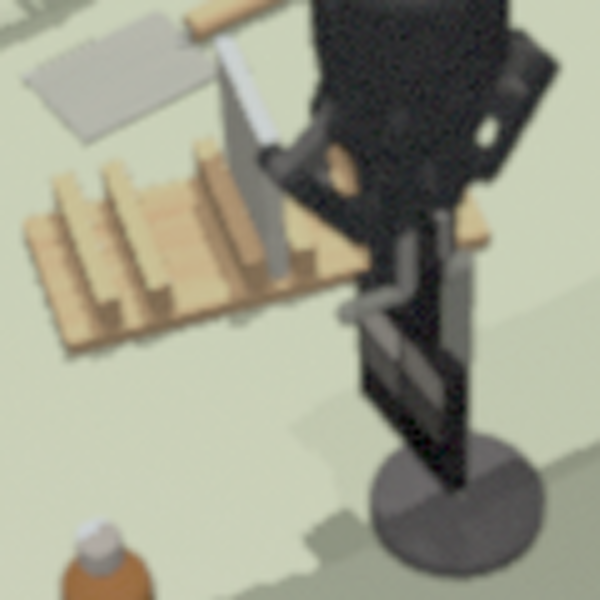

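The ball end now shows on the outer side of the board at crop (348,310), so the peg is through the hole. Lowering slightly and releasing partially.

Emit:
arm_command --moves '[[[1, 0.08, 0, 0, 0], [1, 0.02, 0, 0, 0], [0.8, 0, 0, 0, 0], [0.75, 0, 0, 0, 0], [0.75, 0, 0, 0, 0], [0.75, 0, 0, 0, 0]]]'

```text
clock: 10.78
position: [0.5564, -0.1229, 0.2516]
ee_rot: [0.494, 0.505, -0.494, 0.506]
ft_force: [0.1, 0.0, -0.0]
grip_width: 0.252
```

```bash
python3 - <<'E'
from h import *
plan([.555,-.1225,.252],1.3)
I={n:info(n) for n in('wrist','scene')}
P={n:manip.camera(n) for n in I}
k=5
def gm(im):return np.clip((im.astype(float)/255)**.5*255,0,255).astype(np.uint8)
cv2.imwrite('pics/s10.png',cv2.resize(gm(P['scene'][140:260,240:360]),None,fx=k,fy=k,interpolation=cv2.INTER_CUBIC)[...,::-1])
cv2.imwrite('pics/w10.png',gm(P['wrist'])[...,::-1])
E
```

```text
t 10.78 pos [ 0.5564 -0.1229  0.2516] x [ 0. -0. -1.] yaw_y 1.28 grip 0.252 F [ 0.05  0.01 -0.03] q [ 0.56  0.29 -0.51  1.66  0.15  1.23  0.05]
units in tool (now): [-0.015 -0.058 -0.016]
world turn 0.02  tool-x turn -0.02 alt 179.98
units in tool (after turn): [-0.015 -0.057 -0.016]
```

View pics/s10.png

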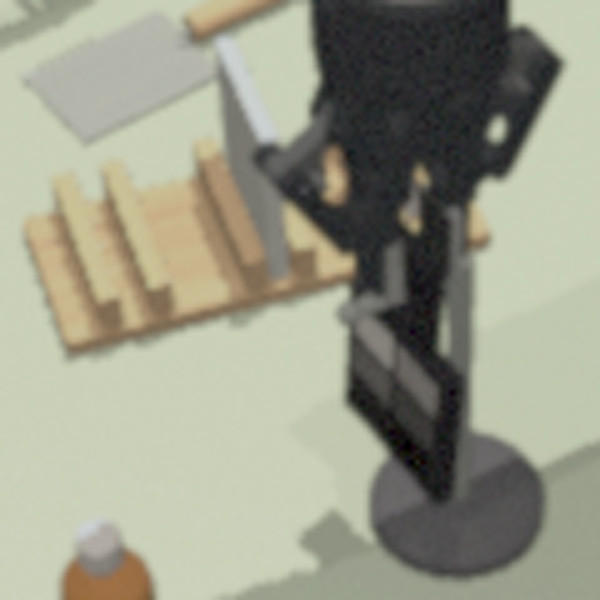

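View pics/w10.png

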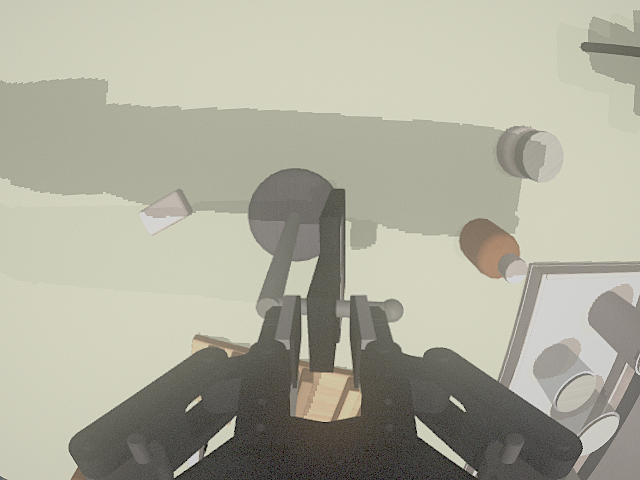

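The board hangs on the peg, free of both pads. Raising the gripper clear.

Emit:
arm_command --moves '[[[0.75, -0.1, 0, 0, 0], [0.75, -0.2, 0, 0, 0], [0.75, -0.5, 0, 0, 0], [0.75, -0.8, 0, 0, 0], [0.75, -1, 0, 0, 0], [0.75, -0.5, 0, 0, 0], [0.6, 0, 0, 0, 0], [0.6, 0, 0, 0, 0]]]'

```text
clock: 11.55
position: [0.5566, -0.1228, 0.3298]
ee_rot: [0.495, 0.505, -0.494, 0.506]
ft_force: [-0.2, -0.5, -0.6]
grip_width: 0.401
```

```bash
python3 - <<'E'
from h import *
plan([.444,.264,.33],29)
I={n:info(n) for n in('wrist','scene')}
P={n:manip.camera(n) for n in I}
k=5
def gm(im):return np.clip((im.astype(float)/255)**.5*255,0,255).astype(np.uint8)
cv2.imwrite('pics/s11.png',cv2.resize(gm(P['scene'][140:260,240:360]),None,fx=k,fy=k,interpolation=cv2.INTER_CUBIC)[...,::-1])
cv2.imwrite('pics/w11.png',gm(P['wrist'])[...,::-1])
E
```

```text
t 11.55 pos [ 0.5566 -0.1228  0.3298] x [ 0.002 -0.001 -1.   ] yaw_y 1.28 grip 0.401 F [-0.16 -0.49 -0.58] q [ 0.57  0.24 -0.51  1.55  0.12  1.38  0.07]
units in tool (now): [ -0.027  -4.156 -15.57 ]
world turn 27.72  tool-x turn -27.72 alt 152.28
units in tool (after turn): [-1.4000e-02  3.5620e+00 -1.5717e+01]
```

View pics/s11.png

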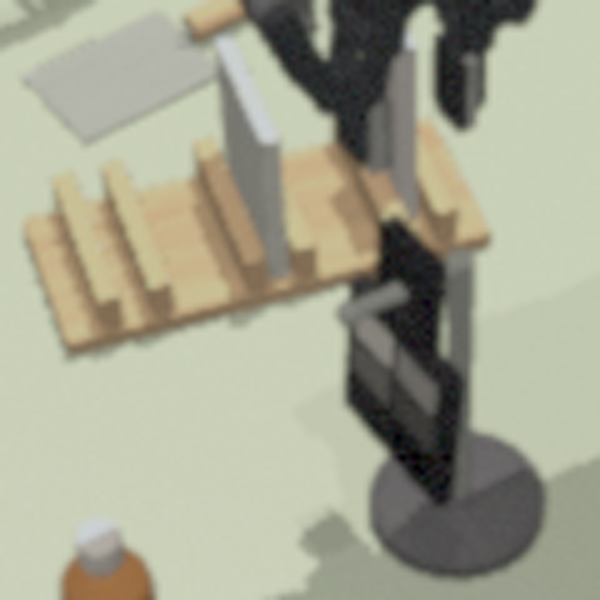

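View pics/w11.png

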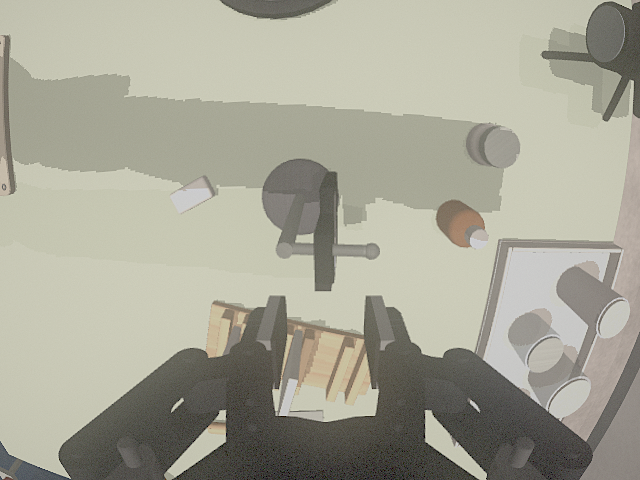

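The board hangs freely in both views. Going over to the knob.

Emit:
arm_command --moves '[[[0.4, 0, -0.2, -0.8, 0], [0.4, 0, -0.3, -1, 0], [0.4, 0, -0.3, -1, 0], [0.4, 0, -0.3, -1, 0], [0.4, 0, -0.3, -1, 0], [0.4, 0, -0.3, -1, 0], [0.4, 0, -0.3, -1, 0], [0.4, 0, -0.3, -1, 0], [0.4, 0, -0.3, -1, 0], [0.4, 0, -0.3, -1, 0], [0.4, 0, -0.3, -1, 0], [0.4, 0, -0.3, -1, 0]]]'

```text
clock: 12.65
position: [0.4613, 0.171, 0.3279]
ee_rot: [0.494, 0.506, -0.495, 0.505]
ft_force: [0.9, -0.7, -0.1]
grip_width: 0.601
```

Emit:
arm_command --moves '[[[0.4, 0, -0.2, -1, 0], [0.4, 0, -0.2, -1, 0], [0.4, 0, -0.2, -1, 0], [0.4, 0, -0.1, -0.7, 0], [0.4, 0, 0, 0, -7], [0.4, 0, 0, 0, -7], [0.4, 0, 0, 0, -7], [0.4, 0, 0, 0, -7], [0.4, 0, 0, 0, 0], [0.4, 0, 0, 0, 0]]]'

```text
clock: 13.48
position: [0.4425, 0.2619, 0.3281]
ee_rot: [0.358, 0.61, -0.359, 0.609]
ft_force: [-0.0, -0.0, -0.7]
grip_width: 0.6
```

```bash
python3 - <<'E'
from h import *
plan([.444,.264,.30],29)
i=info('wrist');im=manip.camera('wrist');cv2.imwrite('pics/w12.png',im[...,::-1])
for q in('knob','platter_top','corbel'):print(q,[(np.round(x['pixel'],1),round(x['confidence'],2)) for x in manip.pinpoint(q,'wrist')])
print(proj(i,[.444,.264,.045]),proj(i,[.502,.1575,.036]))
E
```

```text
t 13.48 pos [0.4425 0.2619 0.3281] x [-0.001 -0.    -1.   ] yaw_y 29.06 grip 0.6 F [-0.05 -0.01 -0.68] q [ 0.18  0.16 -0.87  1.68  0.12  1.37 -0.21]
units in tool (now): [ 1.124  0.095 -0.044]
world turn -0.06  tool-x turn 0.06 alt -179.94
units in tool (after turn): [ 1.124  0.095 -0.044]
knob [(array([204.5, 328.6]), 0.88)]
platter_top []
corbel [(array([309.4, 331.1]), 0.61)]
[202.55119102 327.90790901] [308.03822094 326.65040853]
```

View pics/w12.png

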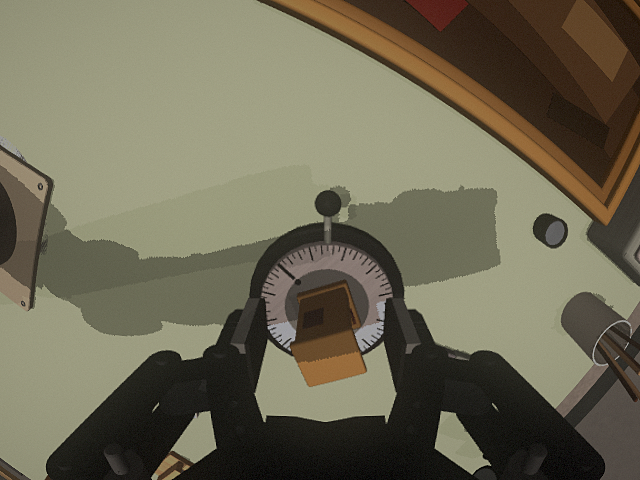

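Knob seen at (328,204), within about 1 px of the prediction, with the lever straight down the picture. Checking brush clearance, then descending.

```bash
python3 - <<'E'
from h import *
T=info('top')
for p in((224,246),(224,240),(224,253),(162,243)):print('brush',onz(T,p,.01))
print('loupe',onz(T,(202,168),.015))
E
```

```text
brush [0.63472717 0.14231046 0.01      ]
brush [0.63493653 0.15964937 0.01      ]
brush [0.63448298 0.12208608 0.01      ]
brush [0.81903964 0.15281465 0.01      ]
loupe [0.70115231 0.36829411 0.015     ]
```

Emit:
arm_command --moves '[[[0.4, 0.7, 0.1, -0.04, 0], [0.4, 1, 0, 0, 0], [0.4, 1, 0, 0, 0], [0.4, 1, 0, 0, 0], [0.4, 1, 0, 0, 0], [0.4, 0.5, 0, 0, 0], [0.4, 0, 0, 0, 0], [0.4, 0, 0, 0, 0]]]'

```text
clock: 14.35
position: [0.4444, 0.2645, 0.1993]
ee_rot: [0.357, 0.61, -0.358, 0.61]
ft_force: [0.5, 0.5, 0.4]
grip_width: 0.601
```

```bash
python3 - <<'E'
from h import *
plan([.444,.264,.101],29)
i=info('wrist');im=manip.camera('wrist');cv2.imwrite('pics/w13.png',im[...,::-1])
for q in('knob',):
  for x in manip.pinpoint(q,'wrist'):
    print(q,np.round(x['pixel'],1),round(x['confidence'],2),onz(i,x['pixel'],.045))
print(proj(i,[.444,.264,.045]))
E
```

```text
t 14.35 pos [0.4444 0.2645 0.1993] x [-0.001  0.    -1.   ] yaw_y 29.26 grip 0.601 F [0.51 0.51 0.38] q [ 0.12  0.29 -0.85  1.84  0.24  1.12 -0.3 ]
units in tool (now): [ 3.931 -0.021  0.01 ]
world turn -0.26  tool-x turn 0.26 alt -179.74
units in tool (after turn): [ 3.931 -0.021  0.01 ]
knob [248.6 326.2] 0.69 [0.44467001 0.26535249 0.045     ]
[249.84581936 324.25906532]
```

View pics/w13.png

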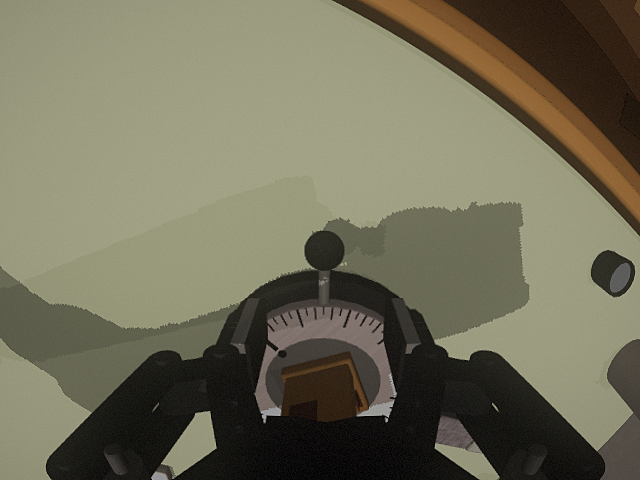

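Emit:
arm_command --moves '[[[0.4, 0.5, 0, 0, 0], [0.4, 0.8, 0, 0, 0], [0.4, 0.8, 0, 0, 0], [0.4, 0.8, 0, 0, 0], [0.4, 0.6, 0, 0, 0], [0.4, 0.4, 0, 0, 0], [0.4, 0, 0, 0, 0], [0.4, 0, 0, 0, 0]]]'

```text
clock: 15.12
position: [0.4445, 0.2645, 0.1017]
ee_rot: [0.357, 0.61, -0.357, 0.61]
ft_force: [0.7, -0.5, 0.4]
grip_width: 0.604
```

```bash
python3 - <<'E'
from h import *
plan([.4445,.2645,.101],29)
i=info('wrist');im=manip.camera('wrist');cv2.imwrite('pics/w14.png',im[...,::-1])
s=manip.camera('scene');cv2.imwrite('pics/s14.png',cv2.resize(s[220:380,360:540],None,fx=3.5,fy=3.5,interpolation=cv2.INTER_CUBIC)[...,::-1])
E
```

```text
t 15.12 pos [0.4445 0.2645 0.1017] x [ 0.  0. -1.] yaw_y 29.29 grip 0.604 F [ 0.71 -0.53  0.42] q [ 0.05  0.43 -0.79  1.92  0.37  0.95 -0.4 ]
units in tool (now): [ 0.026  0.001 -0.001]
world turn -0.29  tool-x turn 0.29 alt -179.71
units in tool (after turn): [ 0.026  0.001 -0.001]
```

View pics/w14.png

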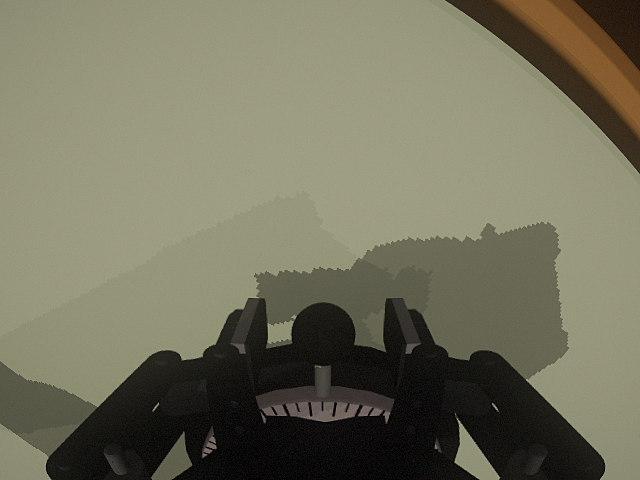

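View pics/s14.png

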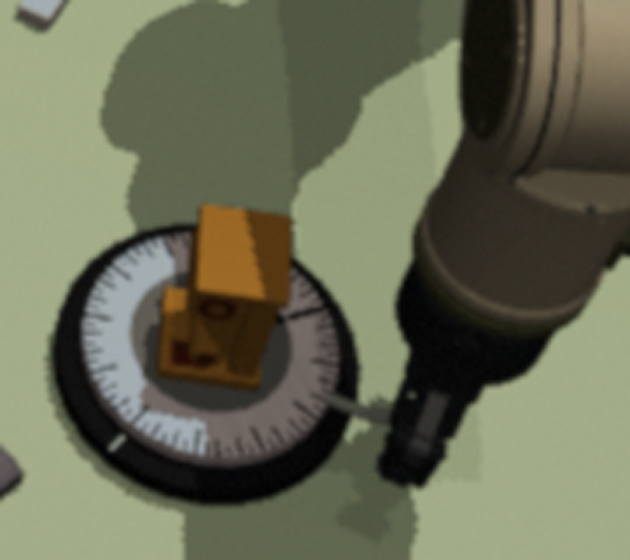

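Knob is centred between the pads with plenty of room to the corbel. Closing the grip.

Emit:
arm_command --moves '[[[0.6, 0, 0, 0, 0], [1, 0, 0, 0, 0], [1, 0, 0, 0, 0], [1, 0, 0, 0, 0], [1, 0, 0, 0, 0], [1, 0, 0, 0, 0]]]' --force 30

```text
clock: 15.72
position: [0.4448, 0.2645, 0.1023]
ee_rot: [0.358, 0.61, -0.357, 0.611]
ft_force: [-0.8, -0.9, 5.5]
grip_width: 0.279
```

Emit:
arm_command --moves '[[[1, 0, 0.168, 0.003, 2], [1, 0, 0.251, 0.007, 3], [1, 0, 0.335, 0.012, 4], [1, 0, 0.335, 0.012, 4], [1, 0, 0.335, 0.012, 4], [1, 0, 0.251, 0.007, 3], [1, 0, 0.168, 0.003, 2], [1, 0, 0, 0, 0]]]'

```text
clock: 16.38
position: [0.4895, 0.2781, 0.1023]
ee_rot: [0.469, 0.529, -0.468, 0.53]
ft_force: [1.3, -3.8, 6.4]
grip_width: 0.282
```

```bash
python3 - <<'E'
from h import *
plan([.4445,.2645,.101],29)
o,M=st();p=o['position'];print('torque',o['torque'],'knob ang',np.degrees(np.arctan2(p[1]-.1575,p[0]-.502)),np.hypot(p[1]-.1575,p[0]-.502))
s=manip.camera('scene');cv2.imwrite('pics/s15.png',cv2.resize(s[220:380,360:540],None,fx=3.5,fy=3.5,interpolation=cv2.INTER_CUBIC)[...,::-1])
E
```

```text
t 16.38 pos [0.4895 0.2781 0.1023] x [ 0.002 -0.    -1.   ] yaw_y 7.07 grip 0.282 F [ 1.28 -3.81  6.44] q [-0.04  0.49 -0.68  1.8   0.37  0.98 -0.74]
units in tool (now): [ 0.048 -1.853  0.319]
world turn 21.93  tool-x turn -21.93 alt 158.07
units in tool (after turn): [ 0.047 -1.838 -0.396]
torque [-0.73644393 -0.08227356 -0.06354907] knob ang 95.92048543013826 0.12126628635794932
```

View pics/s15.png

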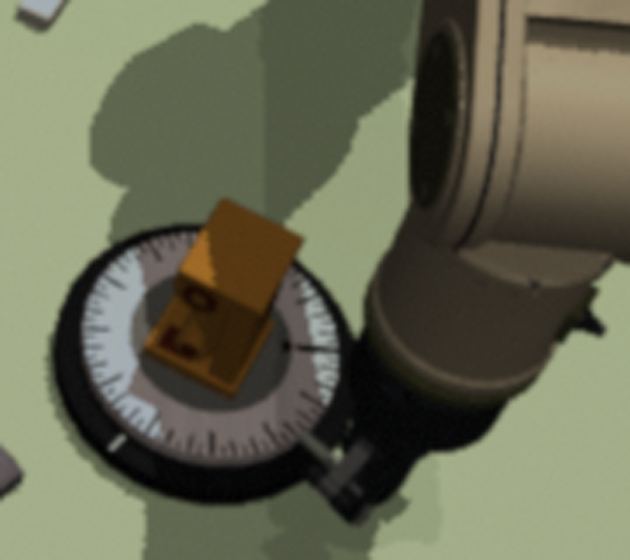

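Turning works with low forces, and the corbel rides round in place. Continuing.

Emit:
arm_command --moves '[[[1, 0, 0.168, 0.02, 2], [1, 0, 0.251, 0.02, 3], [1, 0, 0.335, 0.02, 4], [1, 0, 0.335, 0.012, 4], [1, 0, 0.335, 0.012, 4], [1, 0, 0.335, 0.012, 4], [1, 0, 0.335, 0.012, 4], [1, 0, 0.335, 0.012, 4], [1, 0, 0.335, 0.012, 4], [1, 0, 0.251, 0.007, 3], [1, 0, 0.168, 0.003, 2], [1, 0, 0, 0, 0]]]'

```text
clock: 17.43
position: [0.5657, 0.2602, 0.1023]
ee_rot: [0.615, 0.348, -0.615, 0.349]
ft_force: [-0.9, -4.3, 7.8]
grip_width: 0.278
```

```bash
python3 - <<'E'
from h import *
plan([.4445,.2645,.101],29)
o,M=st();p=o['position'];print('torque',o['torque'],'knob ang',np.degrees(np.arctan2(p[1]-.1575,p[0]-.502)),np.hypot(p[1]-.1575,p[0]-.502))
s=manip.camera('scene');cv2.imwrite('pics/s16.png',cv2.resize(s[220:380,360:540],None,fx=3.5,fy=3.5,interpolation=cv2.INTER_CUBIC)[...,::-1])
E
```

```text
t 17.43 pos [0.5657 0.2602 0.1023] x [ 0.001 -0.002 -1.   ] yaw_y -30.96 grip 0.278 F [-0.87 -4.3   7.82] q [-0.11  0.56 -0.51  1.64  0.31  1.02 -1.26]
units in tool (now): [ 0.046 -4.246  2.347]
world turn 59.96  tool-x turn -59.96 alt 120.04
units in tool (after turn): [ 0.042 -4.158 -2.501]
torque [-1.0203439   0.44112004 -0.02742794] knob ang 58.18402055510639 0.1208691450835283
```

View pics/s16.png

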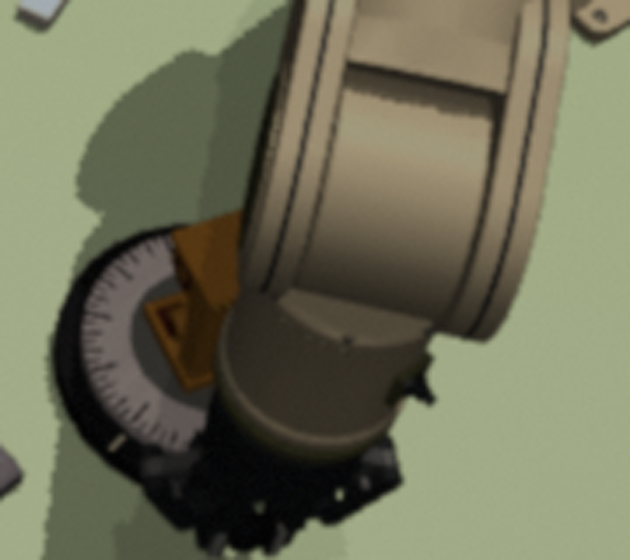

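Emit:
arm_command --moves '[[[1, 0, 0.168, 0.02, 2], [1, 0, 0.251, 0.02, 3], [1, 0, 0.335, 0.03, 4], [1, 0, 0.335, 0.02, 4], [1, 0, 0.335, 0.012, 4], [1, 0, 0.335, 0.012, 4], [1, 0, 0.335, 0.012, 4], [1, 0, 0.251, 0.007, 3], [1, 0, 0.168, 0.003, 2], [1, 0, 0.084, 0, 1], [1, 0, 0, 0, 0], [1, 0, 0, 0, 0]]]'

```text
clock: 18.48
position: [0.6085, 0.2135, 0.1023]
ee_rot: [0.686, 0.172, -0.686, 0.173]
ft_force: [-1.6, -2.6, 6.1]
grip_width: 0.281
```

```bash
python3 - <<'E'
from h import *
plan([.4445,.2645,.101],29)
o,M=st();p=o['position'];print('torque',o['torque'],'knob ang',np.degrees(np.arctan2(p[1]-.1575,p[0]-.502)),np.hypot(p[1]-.1575,p[0]-.502))
s=manip.camera('scene');cv2.imwrite('pics/s17.png',cv2.resize(s[220:380,360:540],None,fx=3.5,fy=3.5,interpolation=cv2.INTER_CUBIC)[...,::-1])
w=manip.camera('wrist');cv2.imwrite('pics/w17.png',w[...,::-1])
# circle fit from TCP points
P=np.array([[.4448,.2645],[.4895,.2781],[.5657,.2602],p[:2]])
f=least_squares(lambda c:np.hypot(*(P-c[:2]).T)-.12,[.5,.157]);print('circ',f.x,f.fun,[np.degrees(np.arctan2(*(q-f.x)[::-1])) for q in P])
E
```

```text
t 18.48 pos [0.6085 0.2135 0.1023] x [ 0.001 -0.001 -1.   ] yaw_y -61.76 grip 0.281 F [-1.64 -2.64  6.11] q [-0.12  0.58 -0.38  1.59  0.24  1.02 -1.65]
units in tool (now): [ 0.045 -4.901  4.816]
world turn 90.76  tool-x turn -90.76 alt 89.24
units in tool (after turn): [ 0.049 -4.751 -4.964]
torque [-0.5778092   0.42621165  0.07753042] knob ang 27.7464427670486 0.12039221258435051
circ [0.50170259 0.15876584] [ 7.33811892e-05 -4.35747100e-05 -6.43679667e-05  7.26936071e-05] [np.float64(118.2876551699873), np.float64(95.83852524968752), np.float64(57.751123241457925), np.float64(27.145785135199016)]
```

View pics/s17.png

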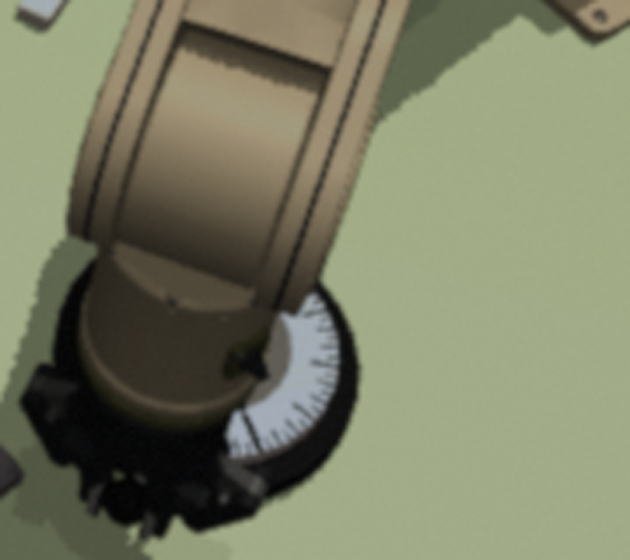

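View pics/w17.png

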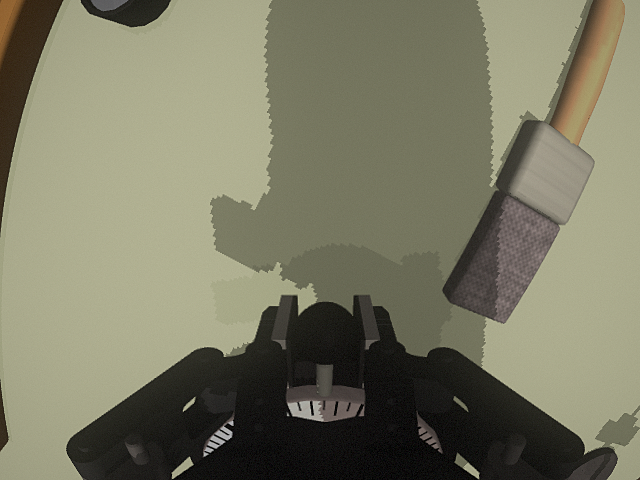

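Circle fit puts the axis at (0.5017, 0.1588) and the knob at 27.1°. Brush and loupe are clear. Releasing carefully, rising and reading the scale.

Emit:
arm_command --moves '[[[0.65, 0, 0, 0, 0], [0.55, 0, 0, 0, 0], [0.5, 0, 0, 0, 0], [0.5, 0, 0, 0, 0], [0.5, -0.3, 0, 0, 0], [0.5, -0.6, 0, 0, 0], [0.5, -1, 0, 0, 0], [0.5, -1, 0, 0, 0], [0.5, -1, 0, 0, 0], [0.5, -1, 0, 0, 0], [0.5, -1, 0, 0, 0], [0.5, -1, 0, 0, 0]]]'

```text
clock: 19.58
position: [0.6079, 0.2143, 0.2759]
ee_rot: [0.686, 0.173, -0.685, 0.173]
ft_force: [0.1, -0.2, 0.0]
grip_width: 0.497
```

Emit:
arm_command --moves '[[[0.5, -1, 0, 0, 0], [0.5, -1, 0, 0, 0], [0.5, -0.5, 0, -0.5, 0], [0.5, 0, 0, -0.8, 0], [0.5, 0, 0, -0.8, 0], [0.5, 0, 0, 0, 0], [0.5, 0, 0, 0, 0]]]'

```text
clock: 20.17
position: [0.6544, 0.2396, 0.336]
ee_rot: [-0.685, -0.173, 0.686, -0.173]
ft_force: [0.1, -0.6, -1.4]
grip_width: 0.499
```

```bash
python3 - <<'E'
from h import *
plan([.6085,.2135,.101],-61.8)
i=info('wrist');w=manip.camera('wrist');cv2.imwrite('pics/w18.png',w[...,::-1])
s=manip.camera('scene');cv2.imwrite('pics/s18.png',cv2.resize(s[275:370,365:495],None,fx=6,fy=6,interpolation=cv2.INTER_CUBIC)[...,::-1])
print([(x['pixel'],x['confidence'],onz(i,x['pixel'],.045)) for x in manip.pinpoint('knob','wrist')])
E
```

```text
t 20.17 pos [0.6544 0.2396 0.336 ] x [-0.001  0.    -1.   ] yaw_y -61.68 grip 0.499 F [ 0.13 -0.56 -1.45] q [-0.16  0.51 -0.4   1.17  0.19  1.49 -1.61]
units in tool (now): [9.402 0.054 2.103]
world turn -0.12  tool-x turn 0.12 alt -179.88
units in tool (after turn): [9.402 0.058 2.103]
[([252.6, 328.3], 0.64, array([0.60832714, 0.2110467 , 0.045     ])), ([171.6, 428.5], 0.18, array([0.73149063, 0.16374454, 0.045     ]))]
```

View pics/w18.png

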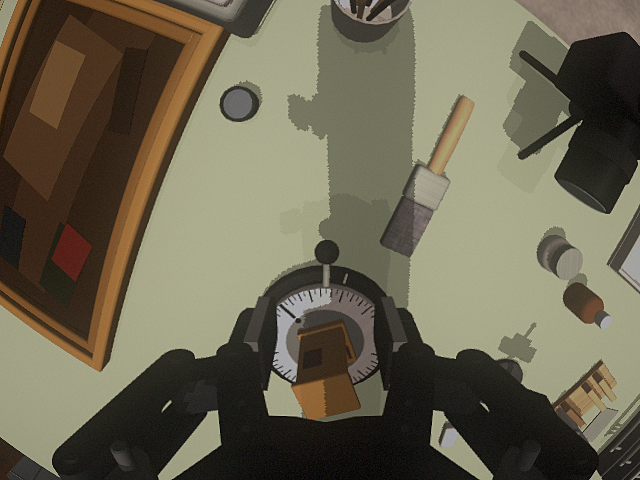

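View pics/s18.png

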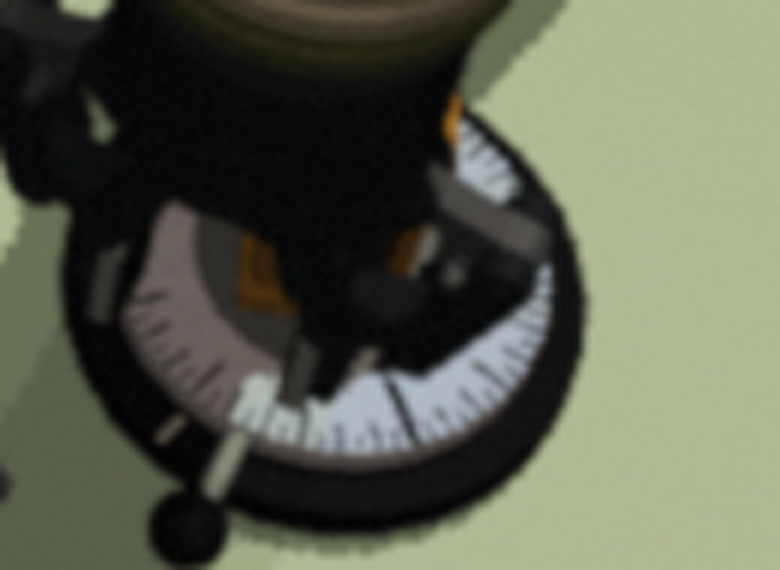

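```bash
cat > polar.py <<'E'
from h import *
def polar(im,i,C,out,lo=-30,hi=120):
    K=5; A=np.arange(lo,hi,1/K);Rr=np.arange(.040,.132,.0005)
    mx=np.zeros((len(Rr),len(A)),np.float32);my=mx.copy()
    for a,r in enumerate(Rr):
        z=.036 if r<.0755 else (.022 if r<.091 else .045)
        for b,t in enumerate(np.radians(A)):
            p=proj(i,[C[0]+r*np.cos(t),C[1]+r*np.sin(t),z]);mx[a,b]=p[1];my[a,b]=p[0]
    g=cv2.remap(im,mx,my,cv2.INTER_CUBIC)
    g=cv2.resize(g,None,fx=1,fy=3)[...,::-1].copy()
    for d in range(int(np.ceil(lo/10)*10),hi,10):cv2.putText(g,str(d),(int((d-lo)*K),10),0,.4,(0,0,255));g[12:20,int((d-lo)*K)]=(0,0,255)
    cv2.imwrite(out,g);return A,Rr,g
E
python3 - <<'E'
from polar import *
i=info('wrist');w=manip.camera('wrist')
cv2.imwrite('pics/w19.png',cv2.resize(w[230:330,260:390],None,fx=6,fy=6,interpolation=cv2.INTER_CUBIC)[...,::-1])
polar(w,i,(.5017,.1588),'pics/p19.png')
E
```

```text
(no output)
```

View pics/w19.png

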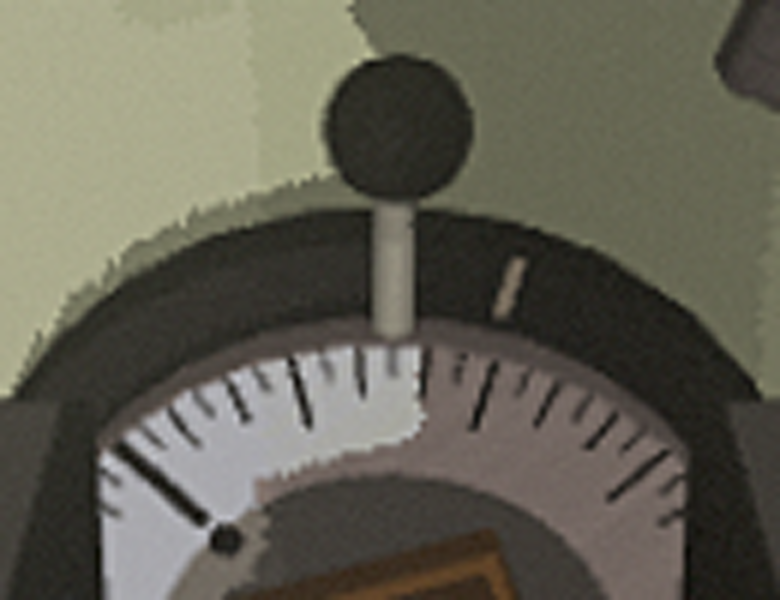

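View pics/p19.png

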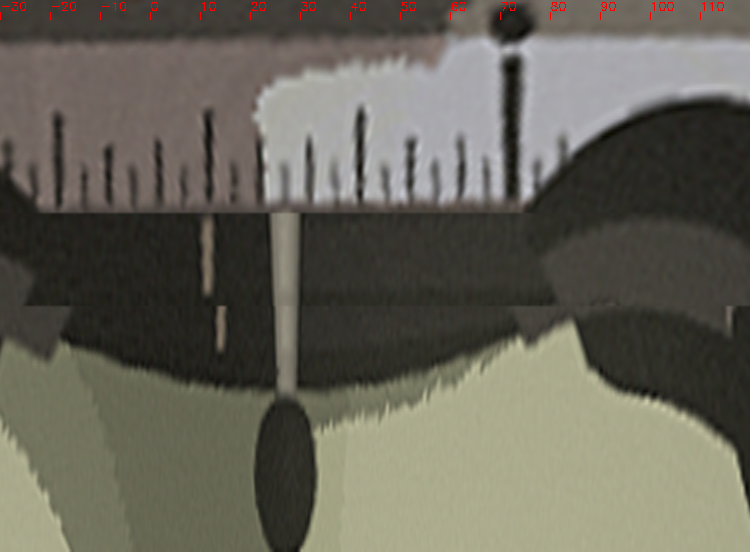

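Rectified view: the longest tick near 11.6° (the 60° tick) lines up with the index line at 11.4°, and the zero mark is at 72.4°, so the reading is about 60.2–61. I'll move the arm aside and check the corbel and board.

Emit:
arm_command --moves '[[[0.5, 0, -0.8, 0, 0], [0.5, 0, -1, 0, 0], [0.5, 0, -1, 0, 0], [0.5, 0, -1, 0, 0], [0.5, 0, -1, 0, 0], [0.5, 0, -1, 0, 0], [0.5, 0, -1, 0, 0], [0.5, 0, -1, 0, 0], [0.5, 0, -0.5, 0, 0], [0.5, 0, 0, 0, 0], [0.5, 0, 0, 0, 0]]]'

```text
clock: 21.28
position: [0.556, 0.4214, 0.3366]
ee_rot: [0.686, 0.173, -0.685, 0.173]
ft_force: [0.4, -0.2, 0.2]
grip_width: 0.499
```

```bash
python3 - <<'E'
from polar import *
plan([.6085,.2135,.101],-61.8)
I={n:info(n) for n in('wrist','scene','top')};P={n:manip.camera(n) for n in I}
cv2.imwrite('pics/s20.png',P['scene'][...,::-1]);cv2.imwrite('pics/t20.png',P['top'][...,::-1]);cv2.imwrite('pics/w20.png',P['wrist'][...,::-1])
for n in ('top','scene'):polar(P[n],I[n],(.5017,.1588),f'pics/p20{n}.png')
for q in('corbel','platter_top','knob','board_hole','peg','target_board'):
  for n in I:print(q,n,[(np.round(x['pixel'],1),round(x['confidence'],2)) for x in manip.pinpoint(q,n)[:1]])
print([proj(I[n],[.5017,.1588,.036]) for n in I])
E
```

```text
t 21.28 pos [0.556  0.4214 0.3366] x [ 0.001 -0.    -1.   ] yaw_y -61.68 grip 0.499 F [ 0.35 -0.22  0.2 ] q [-0.42  0.52 -0.46  1.16  0.22  1.5  -1.92]
units in tool (now): [9.43  8.311 2.1  ]
world turn -0.12  tool-x turn 0.12 alt -179.88
units in tool (after turn): [9.43  8.316 2.084]
corbel wrist [(array([338.1, 489.1]), 0.77)]
corbel scene [(array([317.4, 420.3]), 0.96)]
corbel top [(array([272.4, 241.8]), 0.75)]
platter_top wrist []
platter_top scene [(array([314.8, 420.2]), 0.67)]
platter_top top [(array([267.8, 236. ]), 0.89)]
knob wrist [(array([249.2, 505.6]), 0.81)]
knob scene [(array([364.3, 394. ]), 0.82)]
knob top [(array([232. , 217.1]), 0.6)]
board_hole wrist [(array([363.5, 596.6]), 0.68)]
board_hole scene [(array([200.9, 319.1]), 0.57)]
board_hole top [(array([242.7, 344.1]), 0.57)]
peg wrist [(array([411.7, 553.7]), 0.33)]
peg scene [(array([184.3, 287.1]), 0.63)]
peg top [(array([242.2, 343.2]), 0.73)]
target_board wrist [(array([372. , 627.2]), 0.89)]
target_board scene [(array([229.6, 318.8]), 0.7)]
target_board top [(array([243.7, 335.4]), 0.42)]
[array([335.87646342, 486.03092984]), array([317.03938972, 420.27751996]), array([269.70372977, 238.16498716])]
```

View pics/s20.png

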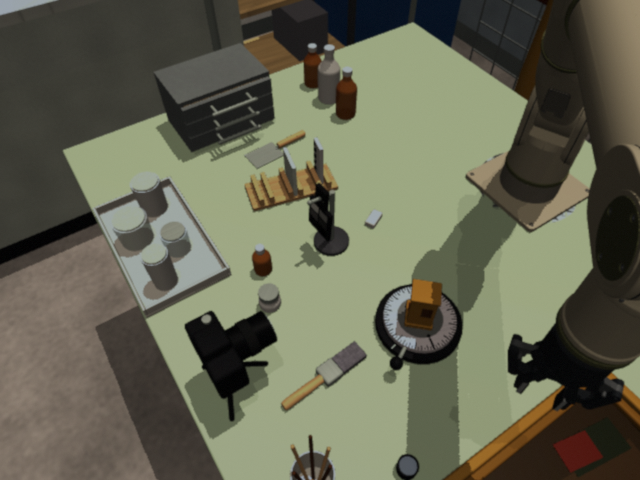

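View pics/t20.png

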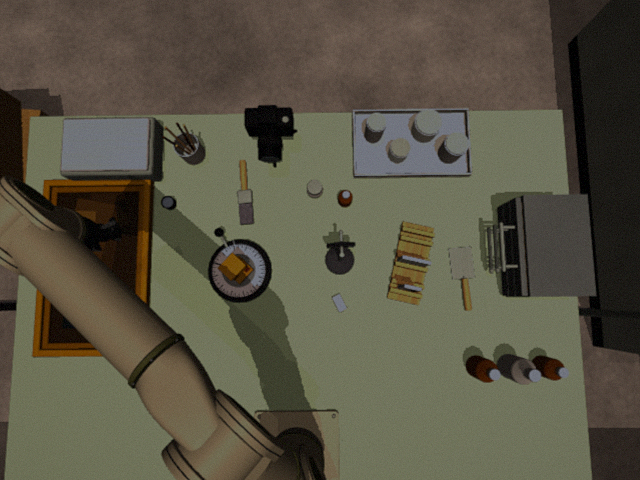

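View pics/w20.png

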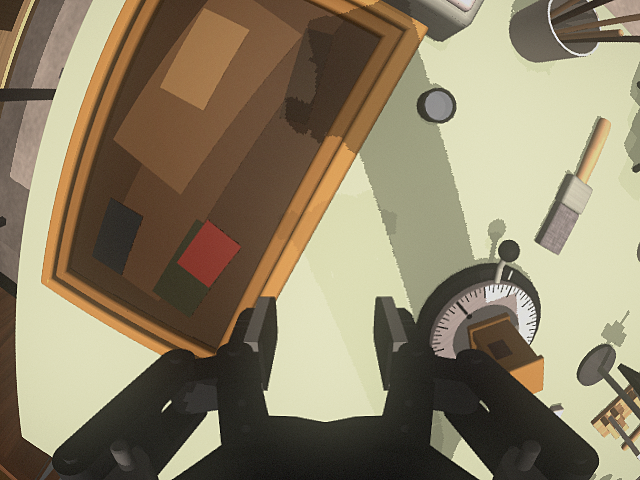

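View pics/p20scene.png

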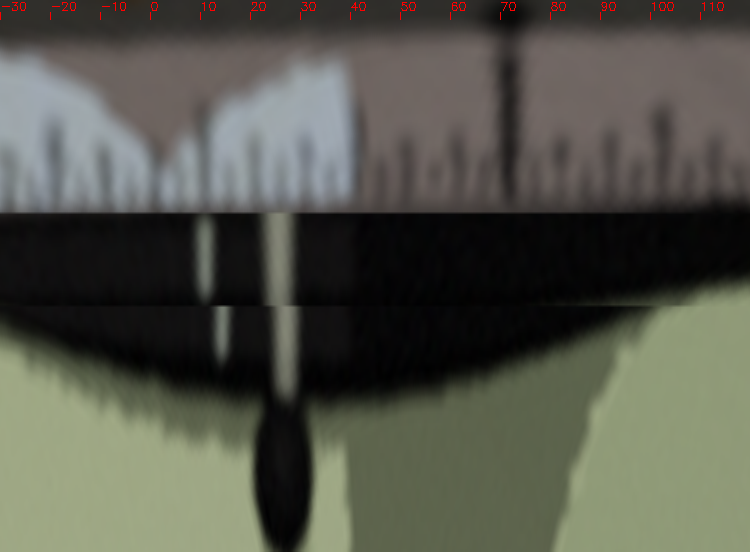

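Scene reading also shows the 60 tick on the index (203 vs 205 px, about 59.6°). Checking the corbel's foot against the platter and the board's hang.

```bash
python3 - <<'E'
from h import *
I={n:info(n) for n in('scene','top')};P={n:manip.camera(n) for n in I}
C=(.5017,.1588);out=[]
for n in I:
    N=360;L=.09;mx=np.zeros((N,N),np.float32);my=mx.copy()
    for a in range(N):
        for b in range(N):
            p=proj(I[n],[C[0]-L+2*L*(N-1-a)/N,C[1]+L-2*L*b/N,.036]);mx[a,b]=p[1];my[a,b]=p[0]
    g=cv2.remap(P[n],mx,my,cv2.INTER_CUBIC);g=np.clip((g/255.)**.6*255,0,255).astype(np.uint8)[...,::-1].copy()
    cv2.circle(g,(180,180),150,(0,255,0),1);cv2.circle(g,(180,180),3,(0,255,0),-1)
    out.append(g)
cv2.imwrite('pics/rect.png',np.hstack(out))
a=cv2.resize(P['scene'][160:280,275:375],None,fx=5,fy=5,interpolation=cv2.INTER_CUBIC);b=cv2.resize(P['top'][210:285,310:370],None,fx=5,fy=8*0+5,interpolation=cv2.INTER_CUBIC)
b=cv2.copyMakeBorder(b,0,a.shape[0]-b.shape[0],0,0,cv2.BORDER_CONSTANT)
g=np.hstack([a,b]);cv2.imwrite('pics/hang.png',np.clip((g/255.)**.5*255,0,255).astype(np.uint8)[...,::-1])
E
```

```text
(no output)
```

View pics/rect.png

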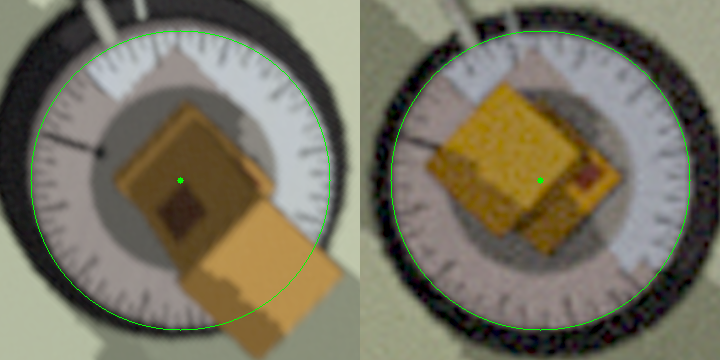

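View pics/hang.png

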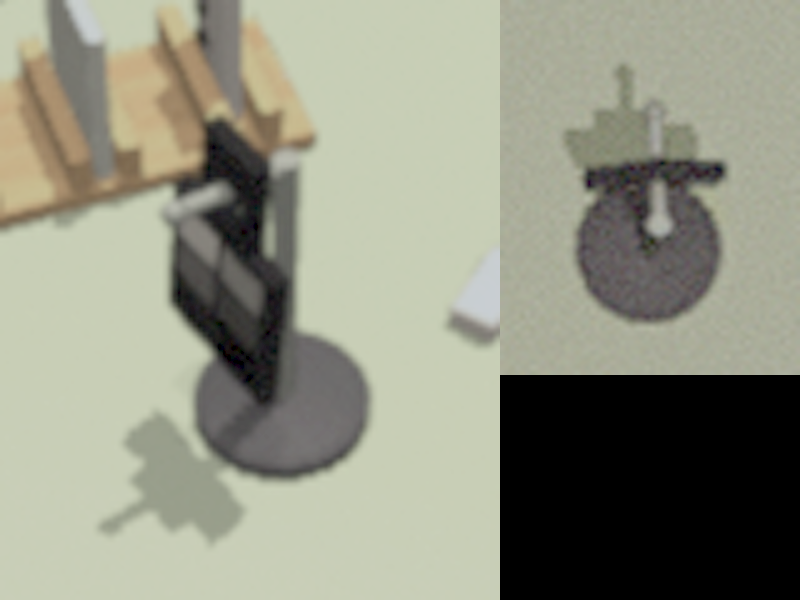

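The corbel foot is within about 4 mm of the platter's centre. The board hangs still with the peg through its hole, and the bystanders are unmoved. Handing in.

```bash
python3 - <<'E'
from workcell import manip
print(manip.get_obs()['clock'],manip.hand_in())
E
```

```text
the job is handed in; nothing more can be done
22.4333 None
```

The grey target board hangs on the stand's peg, the turntable reads 60 degrees as near as I can measure, and I handed the job in at 22.4 s. No verdict came back.

**Board:** I lifted it from the rack by its lug, slid its hole over the peg and released it. The last scene and top pictures show the peg through the hole and the board hanging free. I judged it within the 14 degrees of vertical by eye and did not measure the tilt.

**Turntable:** I gripped the knob and turned it about 91 degrees clockwise. By the tick nearest the index line, the reading is about 60.2 degrees in the wrist view and 59.6 in the scene view. The zero mark taken on its own in the wrist view gave about 61, which is still within the 2 degrees allowed.

**Corbel:** It rode round upright. From the rectified pictures its foot is within about 4 mm of the platter's centre. The checks disagreed at one point: the network's corbel position in the last top view was about 4.5 px off the centre (roughly 12 mm), but the scene view put it within 1 px and the visible foot corners agreed with that, so I took it as network error.

**Other things:** The other boards and bystanders look unmoved in the last pictures. The gripper was well clear of everything when I handed in.

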